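Put the spoons and souvenir plates back on show

ROBOT

A 6-joint arm with a two-finger parallel gripper is mounted at the origin on the work surface. World frame = base frame: x ahead of the robot, y to its left, z up, the work surface at z = 0. Lengths are in mm, angles in rad, forces in N, time in s.
With the tool pointing down it reaches from about 300 to 775 mm from the base axis. Payload 14.6 kg.
Tool frame: the origin (TCP) lies on the mounting face of the last link; the fingertips stand 199 mm ahead of it and the grasp point (between the pads) lies 180 mm ahead of it (ctrl.tcp_to_tips is the distance from the TCP to the fingertips, in mm); z points along the fingers, y is the line along which they close (so a half turn about z gives the same grasp; the last joint's range is limited). The gripper opens to 94 mm and grips with 3 to 60 N. Pads are 16 mm wide; open, the fingers measure 119 mm over their backs; the gripper's body (75 mm by 177 mm) begins 78 mm behind the grasp point.
Start: joints at [-1.32, 0.3, 1.521, -0, 1.321, -0.067], TCP at [171.856, -522.452, 404.646] pointing down, gripper open.
Joint ranges: [-3.03, 3.03], [-0.79, 2.21], [0.23, 2.52], [-1.04, 4.18], [0, 3.07], [-2.55, 2.55]. Speed limits (rad/s): [2.22, 2.22, 2.57, 3.14, 3.14, 3.14].

INTERFACE

Orientations are given as a 3x3 rotation matrix whose columns are the frame's x, y, z axes.
In Python, from bench import ctrl, camera, camera_model, order, finder gives the robot as it stands.
- The arm moves only by the tool drive_tool, never from a script. Its argument "rows" is a list of rows, each a list of 3 entries, a list of its own where there are three numbers: the shift along the world's x, y, z in cm, then the turn, a rotation vector about the world's x, y, z in degrees, then the opening, from 0 (shut) to 1 (fully open). In form: [[[x, y, z], [ax, ay, az], hand], ...]. A call has 1 to 8 rows; each row shifts and turns the commanded pose from where the row before left it; what a row does not reach is not made up. A row lasts 1/10 s, in which the tool goes at most 50 mm and 8.59 degrees, less where a joint would pass 70% of its speed; a pose out of reach is approached as far as the arm can. A call with a gripper value outside its range is refused whole. The fingers move at their own pace and stop on an object; "newtons" is the grip in N (left out, the last holds). Time passes only in rows, so rows that do not move let the fingers close. It gives the time, the measured TCP pose, the force, the opening and the grip force at its end, in the units of the state.
- ctrl.sense(): the state, without advancing time (a new reading comes with each control period).
- camera(name): name is "scene" or "side" or "wrist"; returns the picture (420x560x3 uint8, red, green, blue); there is no depth.
- camera_model(name): a dict with "mtx" (3x3 intrinsics, pixels), "world_to_cam" (4x4, takes a point from world to camera coordinates); the wrist camera has in their place "hand_eye" (4x4, takes a point from camera to tool coordinates, whose origin is the TCP and whose axes are the flange's). Camera axes: x right, y down, z forward; pixel columns grow to the right and rows downward; lengths in mm; the calibration is good to about 2 mm. A picture is of the moment at which its call begins: read the wrist's pose just before it. camera_model takes no time and is no camera call.
- order.job_done(): hands the job in; it is judged then, once.
Trained networks look in the newest picture that a camera, given by its name, has taken for a name from the list of things; names that differ only in an ending like _2 or _b are one class to them, and where a whole thing is asked for, a point or a joint stands for the part that bears it (a point fixed in the world has none). Each returns a list of dicts, best first, with "p" (0 to 1); they miss things now and then, are a little off and sometimes report something else, mostly with a low value. They report only what shows in the picture. A call takes as long as a camera call. They do not tell look-alikes from the thing itself.
- finder.find_in(thing, camera): "centre" ([x, y, z] in mm, in the coordinates of the camera as it stood for that picture, good to about 4 mm: the middle of the surface that is visible of it).
The state is a dict: "time_s": time; "joints": joint angles; "joint_velocities": joint speeds; "joint_torque": joint torques, N m; "position": TCP position; "tcp_rot": TCP orientation; "ft_force": force on the tool from outside, world axes, zero at the start; "moment": the same for the moment, N m; "grip_width": finger opening in mm; "grip_force": force on a finger pad.
Only numpy, scipy, OpenCV 4.12 (cv2) and the standard library are available. Lean on these libraries where they do the work, as an engineer would, in place of code of your own. Each camera call takes 0.05 s, during which the arm holds its last target. There are 200 camera calls.

TASK

Put the cleaned collection back on show: hang every souvenir spoon by its medallion in the notches of the spoon rack, bowl straight down, and take every porcelain plate out of the felt case and stand it upright between the tines of the brass plate rack, resting on both rails. The plates are fragile, so never let one fall over, and leave the thimbles and other ornaments where they stand.

Things in the scene. Friction and masses are not known exactly. Their poses are not given: they have to be found in the camera images.
- spoon_a_medal (a point): blue-medallion silver souvenir spoon, 161 mm, 50-90 g, may be absent; starts flat, face up. Point: centre of its medallion, a disc 38 mm across, 8 mm thick, 10 mm above the shelf on an 18 mm boss 6 mm high. x axis: from bowl to medallion; z: out of its face. Stem 6 x 6 mm; round bowl 34 mm wide, 14 mm deep, its far end 142 mm from the point; balance point about 75 mm from it
- spoon_b_medal (a point): red-medallion spoon, same shape and point as the blue one, may be absent. Pinched edge to edge across the medallion in a light grip (3 N a finger), a spoon swings about the pinch until it hangs bowl down; a firm grip (20 N) holds it at its angle
- spoon_c_medal (a point): green-medallion spoon, same shape and point as the blue one, may be absent. All spoons start 125 mm or so apart, bowls roughly away from the robot
- plate_a_center (a point): porcelain souvenir plate with a blue ring, a flat disc 104 mm across, 8 mm thick, 100-170 g, may be absent. Point: its centre; x axis: the disc's axis (level when it stands on edge). Starts on edge in a slit of the plate case, centre 60 mm above the shelf, upper part clear
- plate_b_center (a point): porcelain souvenir plate with a pink ring, a flat disc 104 mm across, 8 mm thick, 100-170 g, may be absent. Point: its centre; x axis: the disc's axis (level when it stands on edge). Starts on edge in a slit of the plate case, centre 60 mm above the shelf, upper part clear
- plate_c_center (a point): porcelain souvenir plate with a green ring, a flat disc 104 mm across, 8 mm thick, 100-170 g, may be absent. Point: its centre; x axis: the disc's axis (level when it stands on edge). Starts on edge in a slit of the plate case, centre 60 mm above the shelf, upper part clear
- spoon_rack: fixed mahogany spoon rack; origin on the shelf under the bar's middle, yaw varies. Level bar 290 mm long (rack y), 40 mm deep (rack x -20 to +20 mm), 10 mm thick, top 170 mm above the shelf, with a retaining bead 6 mm high, 5 mm deep on its front (-x) edge; two end posts (rack y +-138 mm), open below. Four notches 12 mm wide at rack y = -99, -33, 33, 99 mm, open to rack -x (towards the robot), 28 mm deep, cut through the bead
- notch0 (a point): centre of the spoon rack's first notch (rack x = -6, y = -99 mm), level with the bar's top, 170 mm above the shelf; axes as the rack's. A spoon hangs with its stem in a notch and its medallion, facing rack +x or -x, resting on the notch's two edges: medallion centre then 18 mm above this level (about 9 mm if it has turned edge-on, which is fine)
- plate_case: fixed felt-lined mahogany plate case, 152 x 130 mm, 66 mm high; origin on the shelf under its middle, yaw varies. Three slits 13 mm wide at case x = -44, 0, 44 mm hold plates on edge, plate axes along case x
- plate_rack: fixed brass plate rack; origin on the shelf under its middle, yaw varies. Two rails 8 mm thick along rack x at rack y = +-32 mm (centres 14 mm above the shelf), each with seven upright tines 8 mm thick at rack x = -66 to 66 mm by 22 mm, tops 66 mm above the shelf: six gaps, 14 mm clear
- gap0 (a point): where a plate's centre is when it stands in the plate rack's first gap (rack x = -55, y = 0, 60 mm above the shelf), plate axis along rack x, edge resting on both rails; axes as the rack's. The other gaps follow every 22 mm along rack x (to +55 mm)
- lavender_thimble: bystander: lavender porcelain thimble, 22 mm wide, 26 mm high, loose, to be left alone. Origin: centre of its underside.
- gilt_thimble: bystander: gilt brass thimble, 22 mm wide, 26 mm high, loose, to be left alone. Origin: centre of its underside.
- onyx_egg: bystander: black onyx egg on a brass foot, 44 mm wide, 68 mm high, loose, to be left alone. Origin: centre of its underside.
- spoon_rest: bystander: silver salt spoon rest, a small bar 34 x 95 x 20 mm, loose, to be left alone. Origin: centre of its underside.
- crystal_bird: bystander: frosted crystal bird on a round foot, about 80 mm long, 60 mm high, loose, to be left alone. Origin: centre of its underside.
- glass_salt: bystander: cut glass salt cellar, 54 mm wide, 28 mm high, loose, to be left alone. Origin: centre of its underside.
Mind the look-alikes: they are no part of the job. Leave any orange look-alike of the part that bears plate_b_center alone.

How it is judged:
By the outcome, as a careful person would: the job done as asked, in the order asked, and still so for the second after the job is handed in, with the robot touching nothing.
Of spoon_a, spoon_b, spoon_c only 2 to 3 are there at a start; the rules pass over those that are not, and their reading is None.
Of plate_a, plate_b, plate_c only 2 to 3 are there at a start; the rules pass over those that are not, and their reading is None.
At some moment in a run one of spoon_a, spoon_b, spoon_c may be knocked a few centimetres aside while the robot is not near it.
It also fails if it takes over 210 s, if anything falls off the work surface, if the arm or the gripper's body presses on something with over 40 N, if the wrist force passes 120 N, or if a joint passes its speed limit or range.

## Working session

There is one attempt and no reset: what is moved stays moved. The work goes in short steps, Python scripts to look and compute and a tool call to move; the robot and the scene stay as the last step left them, time stands still between calls to the robot, and variables do not carry over. Pictures are saved under pics/ and viewed, at most 14 in all, crops included, and the job is handed in when it is done.

Besides the shell and the picture viewer there is one more tool, called after "Call:" as a command line: name --argument value ..., lists and objects as JSON in quotes. drive_tool: Moves the arm, as the interface text tells. Its arguments: {"type":"object","properties":{"rows":{"type":"array"},"newtons":{"type":"number"}},"required":["rows"]}

```bash
ls; mkdir -p pics
cat > h.py <<'E'
import numpy as np, cv2
from bench import ctrl, camera, camera_model, order, finder
def shot(n,f,crop=None,scale=1):
    im=camera(n)[:,:,::-1].copy()
    cv2.imwrite('pics/'+f+'_full.png',im)
    if crop: x0,y0,x1,y1=crop; im=im[y0:y1,x0:x1]
    if scale!=1: im=cv2.resize(im,None,fx=scale,fy=scale,interpolation=cv2.INTER_CUBIC)
    cv2.imwrite('pics/'+f+'.png',im)
def c2w(n):
    m=camera_model(n)
    if 'world_to_cam' in m: return np.linalg.inv(np.array(m['world_to_cam']))
    s=ctrl.sense(); T=np.eye(4); T[:3,:3]=s['tcp_rot']; T[:3,3]=s['position']
    return T@np.array(m['hand_eye'])
def pix(n,P,T=None):
    m=camera_model(n); T=c2w(n) if T is None else T
    p=np.linalg.inv(T)@np.append(P,1); q=np.array(m['mtx'])@p[:3]; return q[:2]/q[2]
def ray(n,uv,z,T=None):
    m=camera_model(n); T=c2w(n) if T is None else T
    d=T[:3,:3]@np.linalg.solve(np.array(m['mtx']),[uv[0],uv[1],1.]); o=T[:3,3]
    return o+d*(z-o[2])/d[2]
def find(thing,n,k=4,T=None):
    T=c2w(n) if T is None else T
    for r in finder.find_in(thing,n)[:k]:
        w=(T@np.append(r['centre'],1))[:3]; print(thing,n,round(r['p'],2),w.round(0),pix(n,w,T).round(0))
E
python3 - <<'E'
from h import *
shot('scene','s1',scale=1.42); shot('side','d1',scale=1.42)
for n in ['scene','side']: print(n,c2w(n).round(2).tolist(),camera_model(n)['mtx'])
print(camera_model('wrist'))
for t in ['spoon_a_medal','plate_a_center']:
    find(t,'scene',5)
for t in ['spoon_rack','plate_case','plate_rack']: find(t,'scene',1);find(t,'side',1)
print(ctrl.sense()['time_s'])
E
```

```text
pics
scene [[0.84, 0.34, -0.43, 983.76], [0.55, -0.55, 0.63, -736.39], [-0.02, -0.76, -0.65, 875.53], [0.0, 0.0, 0.0, 1.0]] [[402.76826548   0.         282.56680478]
 [  0.         402.76826548 212.11716255]
 [  0.           0.           1.        ]]
side [[-1.0, -0.03, 0.06, 402.28], [-0.07, 0.51, -0.86, 1007.06], [-0.0, -0.86, -0.51, 750.61], [0.0, 0.0, 0.0, 1.0]] [[493.26618128   0.         279.82367336]
 [  0.         493.26618128 206.98165535]
 [  0.           0.           1.        ]]
{'mtx': array([[374.87747051,   0.        , 285.80835728],
       [  0.        , 374.87747051, 210.70542291],
       [  0.        ,   0.        ,   1.        ]]), 'hand_eye': array([[ 3.11826467e-04, -9.62871880e-01, -2.69958598e-01,
         7.76022806e+01],
       [ 9.99999887e-01,  2.03029649e-04,  4.30936050e-04,
        -7.21358045e-01],
       [-3.60126605e-04, -2.69958702e-01,  9.62871834e-01,
         1.96618481e+01],
       [ 0.00000000e+00,  0.00000000e+00,  0.00000000e+00,
         1.00000000e+00]])}
spoon_a_medal scene 0.56 [ 396. -349.   84.] [178. 286.]
plate_a_center scene 0.73 [ 399. -351.   84.] [178. 286.]
spoon_rack scene 0.81 [655.  -1. 159.] [336. 221.]
spoon_rack side 0.69 [646. 103. 152.] [200. 228.]
plate_case scene 0.95 [ 480. -400.   57.] [190. 322.]
plate_case side 0.96 [ 429. -325.   39.] [302. 185.]
plate_rack scene 0.65 [437. 357.  26.] [326. 171.]
plate_rack side 0.8 [452. 377.  18.] [278. 373.]
0.5
```

View pics/s1.png

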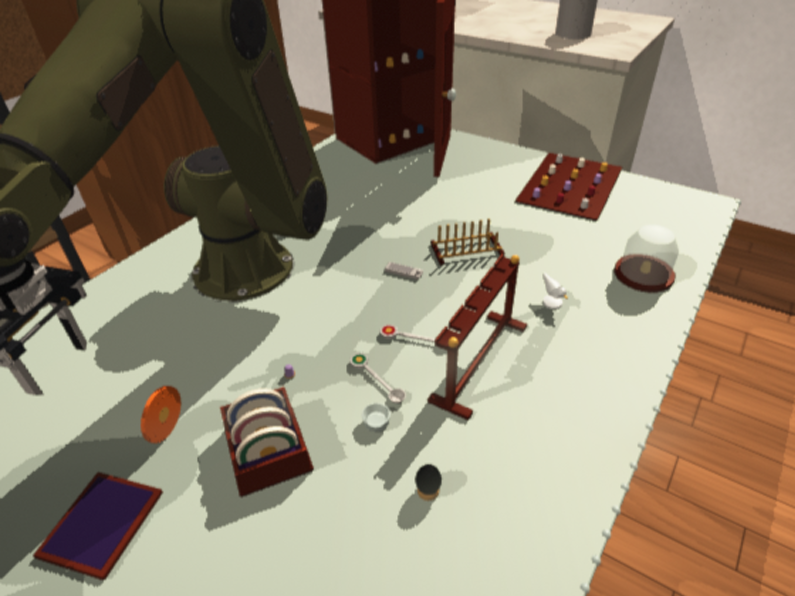

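View pics/d1.png

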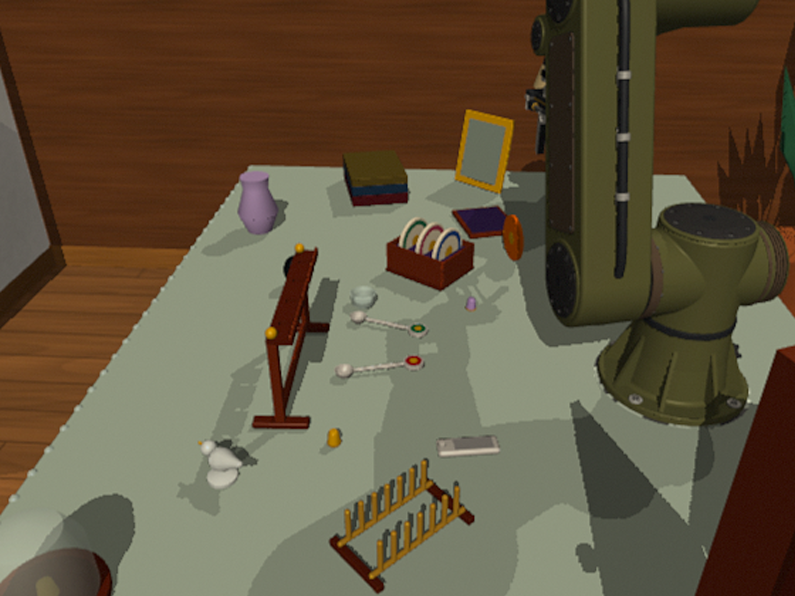

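Scene (800-wide view): red spoon at (388,330), green at (359,359), and no blue spoon. The case holds three plates (blue ring at 257,405, pink at 262,425, green at 267,442). What could be mistaken for a plate is the orange disc at (160,414), outside the case, which I leave alone. The plate rack is at (467,243) and the spoon rack at (480,310).

```bash
cat >> h.py <<'E'
def tri(p1,p2,n1='scene',n2='side'):
    A=[];b=[]
    for n,p in ((n1,p1),(n2,p2)):
        T=c2w(n); d=T[:3,:3]@np.linalg.solve(np.array(camera_model(n)['mtx']),[p[0],p[1],1.]); d/=np.linalg.norm(d)
        M=np.eye(3)-np.outer(d,d); A.append(M); b.append(M@T[:3,3])
    x=np.linalg.solve(A[0]+A[1],b[0]+b[1]); return x
E
python3 - <<'E'
from h import *
k=1/1.42
s=lambda *p:np.array(p)*k
for nm,a,b in [('green',(359,359),(418,329)),('greenbowl',(396,397),(359,317)),('red',(388,330),(414,361)),('redbowl',(437,343),(345,370)),
 ('ball-',(453,342),(299,248)),('ball+',(515,260),(271,333)),('bird',(552,285),(222,460)),('salt',(376,415),(363,296)),
 ('caseNearCorner',(241,493),(388,264)),('orange',(160,414),(513,237)),('rest',(404,272),(468,446)),('egg',(428,482),(292,267)),('lav',(289,371),(471,304))]:
    p=tri(s(*a),s(*b)); print(nm,p.round(0))
A=cv2.imread('pics/s1_full.png'); B=cv2.imread('pics/d1_full.png')
z=lambda im,x0,y0,w,h:cv2.resize(im[y0:y0+h,x0:x0+w],(395,295),interpolation=cv2.INTER_CUBIC)
o=np.vstack([np.hstack([z(A,150,265,80,60+0),z(B,265,145,80,60)]),np.hstack([z(A,295,145,80,60),z(B,225,315,120,90)])])
cv2.imwrite('pics/z1.png',o)
E
```

```text
green [ 444. -107.   13.]
greenbowl [ 563. -147.    9.]
red [447.  -3.  13.]
redbowl [561.  23.   9.]
ball- [ 661. -108.  177.]
ball+ [651. 165. 176.]
bird [702. 293.  44.]
salt [ 561. -211.   20.]
caseNearCorner [ 493. -447.   -8.]
orange [ 244. -438.   53.]
rest [355. 199.   4.]
egg [ 722. -289.   39.]
lav [ 341. -208.   11.]
```

View pics/z1.png

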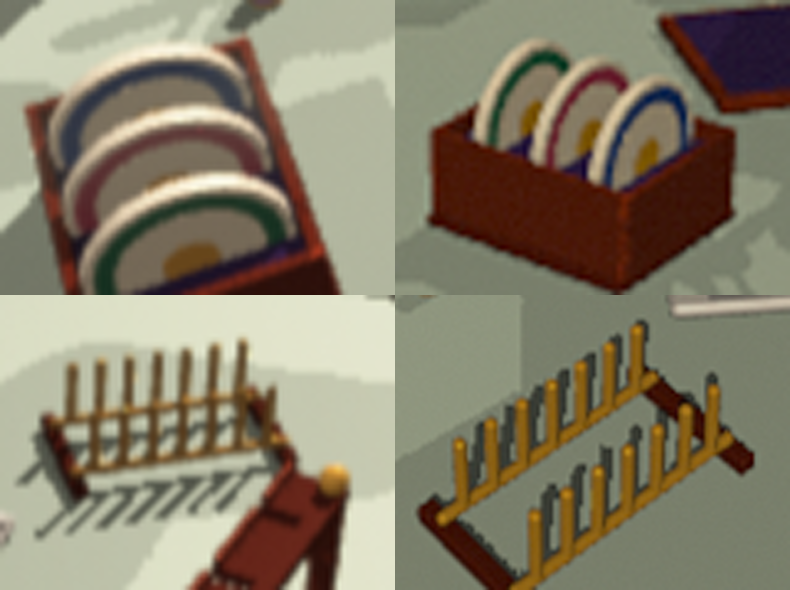

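The crop confirms blue, pink and green rings in the case, with blue nearest the robot and the plate axes roughly along world x. The plate rack has all six gaps empty.

```bash
cat >> h.py <<'E'
from scipy.spatial.transform import Rotation as R
def go(grasp,yaw_close,tipgap=19):
    """shift (cm) and turn to bring grasp point to `grasp`, tool down, closing axis at yaw_close deg (mod 180, nearest)"""
    s=ctrl.sense(); M=np.array(s['tcp_rot']); p=np.array(s['position'])
    best=None
    for a in (yaw_close,yaw_close+180):
        a=np.radians(a); y=np.array([np.cos(a),np.sin(a),0]); z=np.array([0,0,-1.]); T=np.c_[np.cross(y,z),y,z]
        rv=np.degrees((R.from_matrix(T)*R.from_matrix(M).inv()).as_rotvec())
        if best is None or np.linalg.norm(rv)<np.linalg.norm(best): best=rv
    print('grasp now',(p+180*M[:,2]).round(1),'shift cm',((np.array(grasp)+[0,0,180]-p)/10).round(2),'turn',best.round(2))
E
python3 - <<'E'
from h import *
s=ctrl.sense(); print(np.array(s['tcp_rot']).round(3),s['time_s'])
go([400,-60,220],90)
go([444,-107,100],71.4)
E
```

```text
[[ 0.95   0.312 -0.   ]
 [ 0.312 -0.95   0.   ]
 [-0.    -0.    -1.   ]] 0.5
grasp now [ 171.9 -522.4  224.6] shift cm [22.81 46.24 -0.46] turn [ -0.    -0.   -18.21]
grasp now [ 171.9 -522.4  224.6] shift cm [ 27.21  41.54 -12.46] turn [ -0.    -0.   -36.81]
```

Call:
drive_tool --rows '[[[1.9,3.85,0.3],[0,0,-1.5],1],[[1.9,3.85,0.3],[0,0,-1.5],1],[[1.9,3.85,0.3],[0,0,-1.5],1],[[1.9,3.85,0.3],[0,0,-1.5],1],[[1.9,3.85,0.3],[0,0,-1.5],1],[[1.9,3.85,0.3],[0,0,-1.5],1]]'

```text
time_s: 1.1
position: [286.2, -289.8, 422.9]
tcp_rot: [[0.987, 0.159, 0.0], [0.159, -0.987, -0.0], [0.0, 0.0, -1.0]]
ft_force: [0.5, -0.9, 0.5]
grip_width: 94.2
grip_force: 0.0
```

Call:
drive_tool --rows '[[[1.9,3.85,0],[0,0,-1.5],1],[[1.9,3.85,0],[0,0,-1.5],1],[[1.9,3.85,0],[0,0,-1.5],1],[[1.9,3.85,0],[0,0,-1.5],1],[[1.9,3.85,0],[0,0,-1.5],1],[[1.9,3.85,0],[0,0,-1.5],1],[[0,0,0],[0,0,0],1],[[0,0,0],[0,0,0],1]]'

```text
time_s: 1.9
position: [399.9, -60.0, 422.6]
tcp_rot: [[1.0, 0.006, -0.0], [0.006, -1.0, -0.0], [-0.0, 0.0, -1.0]]
ft_force: [0.4, 0.9, -1.4]
grip_width: 94.1
grip_force: 0.0
```

Run:
```python
from h import *
T=c2w('wrist');shot('wrist','w1',scale=1.42)
find('spoon_a_medal','wrist',4,T); find('spoon_rack','wrist',2,T); find('notch0','wrist',4,T)
go([444,-107,100],71.4)
print(pix('wrist',[444,-107,14],T),pix('wrist',[447,-3,14],T), T.round(2).tolist())
```

```text
notch0 wrist 0.46 [ 497. -126.   14.] [353.  85.]
grasp now [399.5 -61.4 242.7] shift cm [  4.45  -4.56 -14.27] turn [ 1.000e-02  0.000e+00 -1.871e+01]
[332.20363527 139.69562944] [230.42388345 136.05252176] [[0.01, -0.96, -0.27, 477.34], [-1.0, -0.01, -0.0, -59.06], [0.0, 0.27, -0.96, 402.89], [0.0, 0.0, 0.0, 1.0]]
```

View pics/w1.png

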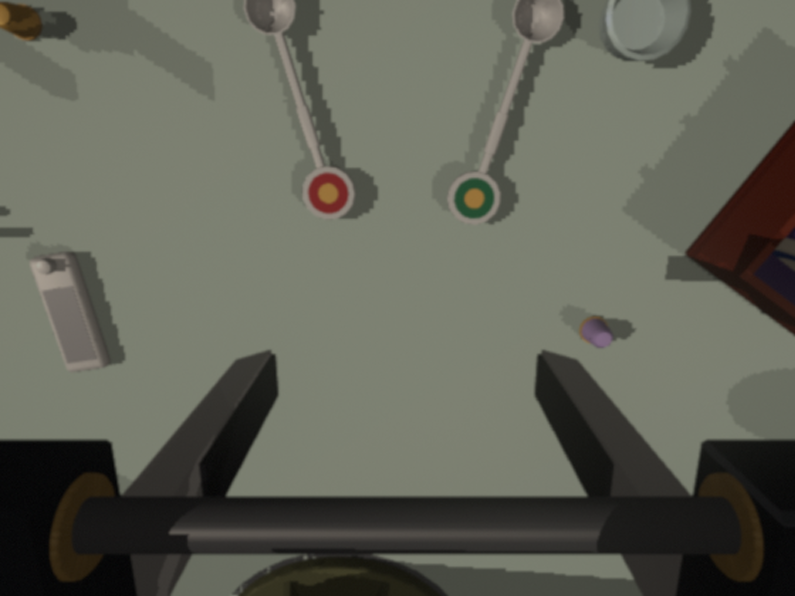

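The wrist picture shows the green medallion at (474,198) with its bowl at (540,18), and the red one at (328,193) with its bowl at (270,10). This agrees with the triangulation to within 2 px.

Run:
```python
from h import *
T=c2w('wrist'); k=1/1.42
for n,m,st,b in [('green',(474,198),(525,42),(540,18)),('red',(328,193),(279,38),(270,10))]:
    M=ray('wrist',np.array(m)*k,14); S=ray('wrist',np.array(st)*k,10); B=ray('wrist',np.array(b)*k,12)
    d=S-M; a=np.degrees(np.arctan2(d[1],d[0])); print(n,M.round(1),B.round(1),'bowl dir',a.round(1), np.degrees(np.arctan2(*(B-M)[[1,0]])).round(1))
    go([M[0],M[1],60],a+90); go([M[0],M[1],21.5],a+90)
```

```text
green [ 443.8 -110.3   14. ] [ 561.7 -150.1   12. ] bowl dir -16.7 -18.6
grasp now [399.5 -61.4 242.7] shift cm [  4.43  -4.89 -18.27] turn [ 1.000e-02  0.000e+00 -1.684e+01]
grasp now [399.5 -61.4 242.7] shift cm [  4.43  -4.89 -22.12] turn [ 1.000e-02  0.000e+00 -1.684e+01]
red [447.1  -5.2  14. ] [566.   29.1  12. ] bowl dir 16.2 16.1
grasp now [399.5 -61.4 242.7] shift cm [  4.76   5.62 -18.27] turn [0.00e+00 1.00e-02 1.61e+01]
grasp now [399.5 -61.4 242.7] shift cm [  4.76   5.62 -22.12] turn [0.00e+00 1.00e-02 1.61e+01]
```

Call:
drive_tool --rows '[[[0.74,-0.79,-3],[0,0,-3],0.75],[[0.74,-0.79,-3],[0,0,-3],0.75],[[0.74,-0.79,-3],[0,0,-3],0.75],[[0.74,-0.79,-3],[0,0,-3],0.75],[[0.74,-0.79,-3],[0,0,-3],0.75],[[0.74,-0.79,-3],[0,0,-3],0.75],[[0,0,0],[0,0,0],0.75],[[0,0,0],[0,0,0],0.75]]'

```text
time_s: 2.9
position: [444.1, -108.4, 243.2]
tcp_rot: [[0.952, -0.305, -0.001], [-0.305, -0.952, 0.0], [-0.001, -0.0, -1.0]]
ft_force: [0.3, 0.3, 0.9]
grip_width: 70.6
grip_force: 0.0
```

Run:
```python
from h import *
T=c2w('wrist')
im=camera('wrist'); hsv=cv2.cvtColor(im,cv2.COLOR_RGB2HSV)
m=cv2.inRange(hsv,(60,120,30),(90,255,255)); 
n,l,st,c=cv2.connectedComponentsWithStats(m)
for i in range(1,n):
    if st[i,4]>60: print(st[i],c[i].round(1),ray('wrist',st[i,:2]+st[i,2:4]/2-.5,14,T).round(1))
go([444,-108.5,21.5],72.3)
cv2.imwrite('pics/w2.png',im[:,:,::-1])
```

```text
[263 222  46  40 608] [283.8 247.3] [ 443.6 -108.2   14. ]
grasp now [ 444.4 -108.2   63.9] shift cm [-0.02 -0.03 -4.24] turn [0.02 0.06 0.06]
```

Call:
drive_tool --rows '[[[0,0,-1.6],[0,0,0],0.75],[[0,0,-1.6],[0,0,0],0.75],[[0,0,-1.0],[0,0,0],0.75],[[0,0,0],[0,0,0],0.35],[[0,0,0],[0,0,0],0.3],[[0,0,0],[0,0,0],0.3],[[0,0,0],[0,0,0],0.3],[[0,0,0],[0,0,0],0.3]]' --newtons 3

```text
time_s: 3.75
position: [444.4, -107.9, 201.1]
tcp_rot: [[0.952, -0.305, 0.001], [-0.305, -0.952, -0.0], [0.001, -0.0, -1.0]]
ft_force: [-0.5, 0.3, 3.1]
grip_width: 37.7
grip_force: 3.0
```

Call:
drive_tool --rows '[[[0,0,0],[0,0,0],0.3],[[0,0,0],[0,0,0],0.3]]'

```text
time_s: 3.95
position: [444.4, -107.9, 201.0]
tcp_rot: [[0.952, -0.306, 0.001], [-0.306, -0.952, -0.0], [0.001, -0.0, -1.0]]
ft_force: [0.2, 0.6, 4.4]
grip_width: 37.7
grip_force: 3.0
```

Call:
drive_tool --rows '[[[0,0,0.7],[0,0,0],0.3],[[0,0,1.2],[0,0,0],0.3],[[0,0,1.5],[0,0,0],0.3],[[0,0,1.5],[0,0,0],0.3],[[0,0,1.5],[0,0,0],0.3],[[0,0,1.5],[0,0,0],0.3],[[0,0,1.5],[0,0,0],0.3],[[0,0,1.5],[0,0,0],0.3]]'

```text
time_s: 4.75
position: [444.1, -107.8, 311.1]
tcp_rot: [[0.952, -0.306, 0.0], [-0.306, -0.952, -0.0], [0.0, -0.0, -1.0]]
ft_force: [0.8, 0.7, -0.5]
grip_width: 37.3
grip_force: 3.0
```

Call:
drive_tool --rows '[[[0,0,1.5],[0,0,0],0.3],[[0,0,1.5],[0,0,0],0.3],[[0,0,1.5],[0,0,0],0.3],[[0,0,1.5],[0,0,0],0.3],[[0,0,1.5],[0,0,0],0.3],[[0,0,1.5],[0,0,0],0.3],[[0,0,1.5],[0,0,0],0.3],[[0,0,0.7],[0,0,0],0.3]]'

```text
time_s: 5.55
position: [444.0, -107.7, 423.5]
tcp_rot: [[0.952, -0.306, 0.002], [-0.306, -0.952, -0.001], [0.002, 0.0, -1.0]]
ft_force: [0.1, -0.4, -1.2]
grip_width: 37.5
grip_force: 3.0
```

Call:
drive_tool --rows '[[[0,0,0],[0,0,0],0.3],[[0,0,0],[0,0,0],0.3],[[0,0,0],[0,0,0],0.3],[[0,0,0],[0,0,0],0.3],[[0,0,0],[0,0,0],0.3],[[0,0,0],[0,0,0],0.3],[[0,0,0],[0,0,0],0.3],[[0,0,0],[0,0,0],0.3]]'

```text
time_s: 6.35
position: [444.3, -107.9, 421.6]
tcp_rot: [[0.952, -0.306, -0.0], [-0.306, -0.952, 0.0], [-0.0, -0.0, -1.0]]
ft_force: [0.9, -1.0, -1.0]
grip_width: 37.8
grip_force: 3.0
```

Run:
```python
from h import *
a=camera('scene');b=camera('side');c=camera('wrist')
f=lambda im,x0,y0,w,h:cv2.resize(im[y0:y0+h,x0:x0+w,::-1],(395,295),interpolation=cv2.INTER_CUBIC)
print(pix('scene',[444,-108,230]),pix('side',[444,-108,230]))
u=pix('scene',[444,-108,180]).astype(int);v=pix('side',[444,-108,180]).astype(int)
cv2.imwrite('pics/l1.png',np.vstack([np.hstack([f(a,u[0]-80,max(u[1]-60,0),160,120),f(b,v[0]-80,max(v[1]-60,0),160,120)]),np.hstack([f(c,0,0,560,420),f(a,200,100,240,180)])]))
```

```text
[246.41025179 195.11330405] [295.40090126 158.45844524]
```

View pics/l1.png

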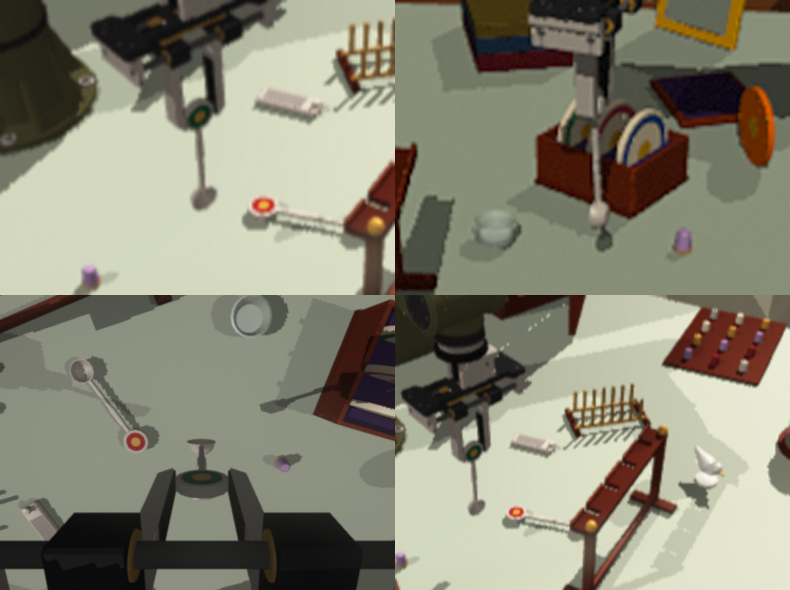

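The green spoon hangs straight down between the fingers, facing away from the robot, and the red spoon lies where it was. Next I grip firmly and carry it in front of the rack.

Call:
drive_tool --rows '[[[0,0,0],[0,0,0],0.3],[[0,0,0],[0,0,0],0.3],[[0,0,1],[0,0,0],0.3],[[1.5,1,1],[0,0,2],0.3],[[2,1.5,0.5],[0,0,3],0.3],[[2,1.5,0.5],[0,0,3],0.3],[[2,1.5,0],[0,0,3],0.3],[[2,1.5,0],[0,0,3],0.3]]' --newtons 20

```text
time_s: 7.3
position: [540.0, -37.1, 452.6]
tcp_rot: [[0.998, -0.064, 0.001], [-0.064, -0.998, -0.0], [0.001, 0.0, -1.0]]
ft_force: [-0.4, -0.5, -0.3]
grip_width: 37.4
grip_force: 20.0
```

Call:
drive_tool --rows '[[[2,1.5,0],[0,0,3],0.3],[[1.5,1,0],[0,0,2.5],0.3],[[1,0.5,0],[0,0,0.5],0.3],[[0,0,0],[0,0,0],0.3],[[0,0,0],[0,0,0],0.3],[[0,0,0],[0,0,0],0.3]]'

```text
time_s: 7.9
position: [583.8, -8.2, 452.0]
tcp_rot: [[0.999, 0.038, 0.0], [0.038, -0.999, -0.0], [0.0, 0.0, -1.0]]
ft_force: [0.2, -0.1, -0.5]
grip_width: 37.6
grip_force: 20.0
```

Run:
```python
from h import *
T=c2w('wrist');np.save('T3.npy',T);shot('wrist','w3',scale=1.42)
find('spoon_rack','wrist',2,T)
o=np.array([656,28,0]);
for y in (-99,-33,33,99): print(y,pix('wrist',o+[-6-.037*y,y,170],T).round(0)*1.42)
go([600,-5,260],92.1)
```

```text
spoon_rack wrist 0.58 [649.  23. 169.] [244. 123.]
-99 [542.44 171.82]
-33 [404.7  171.82]
33 [266.96 171.82]
99 [129.22 171.82]
grasp now [583.9  -8.2 272. ] shift cm [ 1.61  0.32 -1.2 ] turn [ 0.    0.02 -0.07]
```

View pics/w3.png

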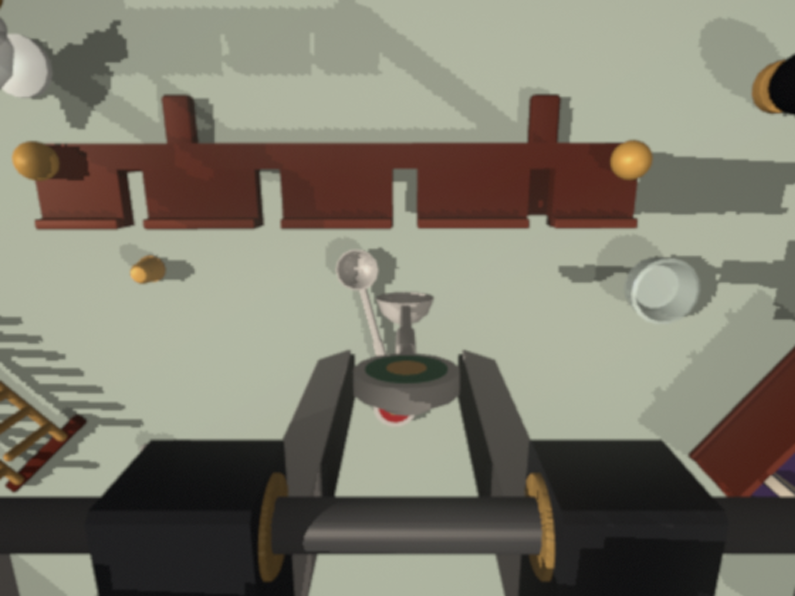

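Run:
```python
from h import *
T=np.load('T3.npy');k=1/1.42
for n,p,z in [('n1 back',(404.5,168),170),('n1 front',(404.5,228),170),('n2 back',(269,170),170),('n2 front',(269,228),170),('bar back L',(100,143),170),('bar back R',(600,143),170),('medal top',(405,368),271)]:
    print(n,ray('wrist',np.array(p)*k,z,T).round(1))
g=np.array([583.9,-8.2,0])
for z in (281,262,243,140,120): print(z,(pix('wrist',g+[0,0,z],T)*1.42).round(0))
```

```text
n1 back [652.9  -4.7 170. ]
n1 front [624.2  -5.7 170. ]
n2 back [649.5  60.2 170. ]
n2 front [621.7  61.  170. ]
bar back L [658.9 139.6 170. ]
bar back R [667.9 -96.6 170. ]
medal top [592.7  -7.3 271. ]
281 [407. 407.]
262 [407. 381.]
243 [407. 361.]
140 [406. 292.]
120 [406. 283.]
```

The picture shows the notches open at columns 538, 404, 269 and 136, rows 168–228. The spoon is in line with the second notch at column 404. The bar's origin comes out at x≈645, because the balls sit on the rear posts.

Call:
drive_tool --rows '[[[0,0.1,-1.5],[0,0,0],0.3],[[0,0,-1.5],[0,0,0],0.3],[[0,0,-1.5],[0,0,0],0.3],[[0,0,-1.5],[0,0,0],0.3],[[0.5,0,0],[0,0,0],0.3],[[1,0.04,0],[0,0,0],0.3],[[0.5,0.04,0],[0,0,0],0.3],[[0,0,0],[0,0,0],0.3]]'

```text
time_s: 8.8
position: [604.7, -6.1, 392.2]
tcp_rot: [[0.999, 0.038, 0.001], [0.038, -0.999, -0.0], [0.001, 0.0, -1.0]]
ft_force: [0.3, -0.3, -0.7]
grip_width: 37.1
grip_force: 20.0
```

Run:
```python
from h import *
T=c2w('wrist');shot('wrist','w4',(140,40,420,250),2.8)
go([638,-5.2,211],92.3)
```

```text
grasp now [604.4  -6.1 212. ] shift cm [ 3.36  0.09 -0.1 ] turn [0.   0.02 0.1 ]
```

View pics/w4.png

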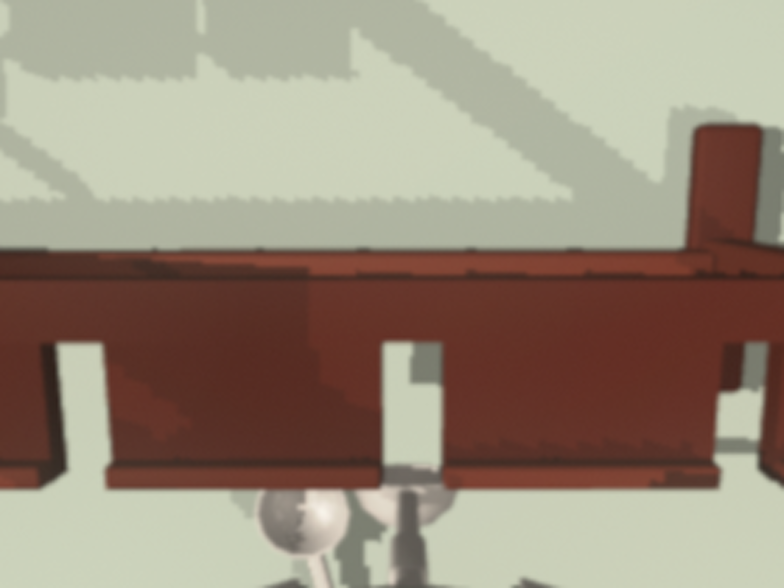

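The stem is at column 409 and the notch centre at 412, about half a millimetre off, so I slide it in.

Call:
drive_tool --rows '[[[0.8,-0.02,0],[0,0,0],0.3],[[0.8,0.03,0],[0,0,0],0.3],[[0.8,0.03,0],[0,0,0],0.3],[[0.6,0.02,0],[0,0,0],0.3],[[0.4,0.02,0],[0,0,0],0.3],[[0,0,0],[0,0,0],0.3],[[0,0,-0.4],[0,0,0],0.3],[[0,0,-0.3],[0,0,0],0.3]]'

```text
time_s: 9.65
position: [638.1, -5.3, 384.2]
tcp_rot: [[0.999, 0.038, -0.0], [0.038, -0.999, 0.0], [-0.0, -0.0, -1.0]]
ft_force: [-0.2, -0.3, -1.5]
grip_width: 37.1
grip_force: 20.0
```

Call:
drive_tool --rows '[[[0,0,-0.2],[0,0,0],0.3],[[0,0,0],[0,0,0],0.3]]'

```text
time_s: 9.85
position: [638.1, -5.3, 382.3]
tcp_rot: [[0.999, 0.039, -0.001], [0.039, -0.999, 0.0], [-0.001, -0.0, -1.0]]
ft_force: [-0.2, -0.1, -0.5]
grip_width: 36.8
grip_force: 20.0
```

Call:
drive_tool --rows '[[[0,0,-0.15],[0,0,0],0.3],[[0,0,-0.15],[0,0,0],0.3],[[0,0,0],[0,0,0],0.3]]'

```text
time_s: 10.15
position: [638.3, -5.2, 380.2]
tcp_rot: [[0.999, 0.039, 0.001], [0.039, -0.999, 0.0], [0.001, 0.0, -1.0]]
ft_force: [-1.1, -0.4, 3.0]
grip_width: 37.4
grip_force: 20.0
```

Call:
drive_tool --rows '[[[0,0,-0.1],[0,0,0],0.3],[[0,0,-0.1],[0,0,0],0.3],[[0,0,0],[0,0,0],0.3]]'

```text
time_s: 10.45
position: [638.3, -5.2, 379.8]
tcp_rot: [[0.999, 0.039, 0.003], [0.039, -0.999, -0.0], [0.003, 0.0, -1.0]]
ft_force: [-2.9, 0.7, 12.9]
grip_width: 37.0
grip_force: 20.0
```

Run:
```python
from h import *
T=c2w('wrist');a=camera('wrist');b=camera('scene')
f=lambda im,x0,y0,w,h:cv2.resize(im[y0:y0+h,x0:x0+w,::-1],(395,395),interpolation=cv2.INTER_CUBIC)
u=pix('scene',[638,-5,170]).astype(int)
cv2.imwrite('pics/w5.png',np.hstack([f(a,170,130,230,230),f(b,u[0]-60,u[1]-60,120,120)]))
```

```text
(no output)
```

View pics/w5.png

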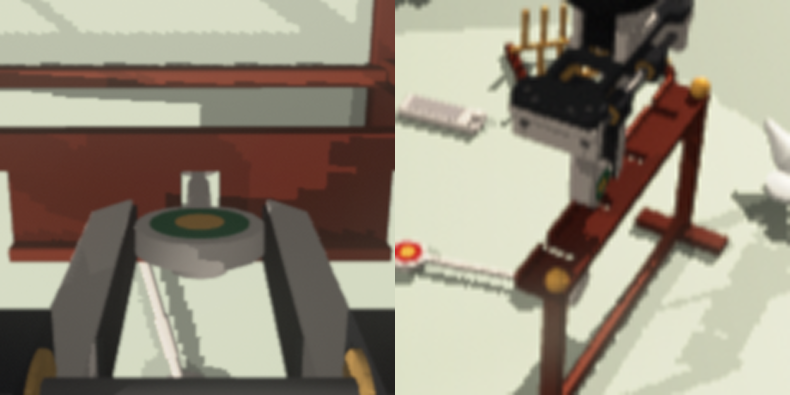

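The medal is seated: contact at TCP z 380 means a medal centre of about 188, so it rests on the bar and not on the bead. I release and look again.

Call:
drive_tool --rows '[[[0,0,0.1],[0,0,0],0.45],[[0,0,0],[0,0,0],0.52],[[0,0,0],[0,0,0],0.52],[[0,0,0.5],[0,0,0],0.52],[[0,0,1.5],[0,0,0],0.52],[[0,0,2],[0,0,0],0.52],[[-1,0,2],[0,0,0],0.52],[[-2,0,2],[0,0,0],0.6]]'

```text
time_s: 11.35
position: [608.2, -5.3, 460.2]
tcp_rot: [[0.999, 0.039, 0.001], [0.039, -0.999, 0.0], [0.001, 0.0, -1.0]]
ft_force: [-0.1, 0.2, -0.0]
grip_width: 53.8
grip_force: 0.0
```

Call:
drive_tool --rows '[[[-3.5,0,0],[0,0,2],0.75],[[-3.5,0,-0.5],[0,0,2],0.75],[[-3.5,0,-0.5],[0,0,2],0.75],[[-3.5,0,-0.5],[0,0,2],0.75],[[-2,0,-1],[0,0,2],0.75],[[0,0,0],[0,0,4],0.75],[[0,0,0],[0,0,0],0.75]]'

```text
time_s: 12.05
position: [447.9, -5.2, 435.0]
tcp_rot: [[0.96, 0.28, 0.002], [0.28, -0.96, -0.0], [0.002, 0.001, -1.0]]
ft_force: [0.4, 0.5, 1.6]
grip_width: 69.9
grip_force: 0.0
```

Run:
```python
from h import *
T=c2w('wrist');a=camera('wrist');b=camera('scene');c=camera('side')
f=lambda im,x0,y0,w,h:cv2.resize(im[y0:y0+h,x0:x0+w,::-1],(395,295),interpolation=cv2.INTER_CUBIC)
u=pix('scene',[638,-5,140]).astype(int);v=pix('side',[638,-5,140]).astype(int)
cv2.imwrite('pics/w6.png',np.vstack([np.hstack([f(a,0,0,560,420),f(b,u[0]-60,u[1]-45,120,90)]),np.hstack([f(c,v[0]-60,v[1]-45,120,90),f(b,0,0,560,420)])]))
hsv=cv2.cvtColor(a,cv2.COLOR_RGB2HSV)
m=cv2.inRange(hsv,(0,150,60),(8,255,255))|cv2.inRange(hsv,(170,150,60),(180,255,255))
n,l,st,cc=cv2.connectedComponentsWithStats(m)
for i in range(1,n):
    if st[i,4]>60: print(st[i],ray('wrist',st[i,:2]+st[i,2:4]/2-.5,14,T).round(1))
go([447,-4,60],106.2)
```

```text
[273 169  24  24 304] [447.4  -3.7  14. ]
grasp now [448.7  -5.3 254.3] shift cm [ -0.15   0.13 -19.43] turn [0.   0.05 0.09]
```

View pics/w6.png

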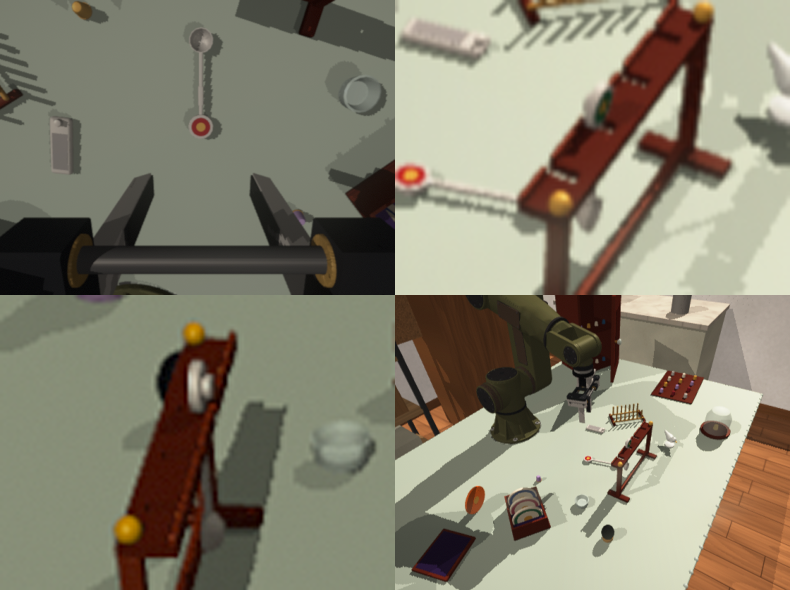

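Green hangs in notch 1. Red is at (447,−4), unmoved, and in line with the fingers.

Call:
drive_tool --rows '[[[-0.05,0.05,-3],[0,0,0],0.75],[[-0.05,0.05,-4],[0,0,0],0.75],[[-0.05,0.05,-4],[0,0,0],0.75],[[0,0,-4],[0,0,0],0.75],[[0,0,-3],[0,0,0],0.75],[[0,0,-2],[0,0,0],0.75],[[0,0,0],[0,0,0],0.75],[[0,0,0],[0,0,0],0.75]]'

```text
time_s: 13.0
position: [447.3, -3.8, 234.2]
tcp_rot: [[0.96, 0.278, 0.0], [0.278, -0.96, 0.0], [0.0, 0.0, -1.0]]
ft_force: [0.2, -0.1, 0.2]
grip_width: 70.4
grip_force: 0.0
```

Run:
```python
from h import *
T=c2w('wrist');a=camera('wrist')
hsv=cv2.cvtColor(a,cv2.COLOR_RGB2HSV)
m=cv2.inRange(hsv,(0,150,60),(8,255,255))|cv2.inRange(hsv,(170,150,60),(180,255,255))
n,l,st,cc=cv2.connectedComponentsWithStats(m)
for i in range(1,n):
    if st[i,4]>60: print(st[i],ray('wrist',st[i,:2]+st[i,2:4]/2-.5,14,T).round(1))
# stem direction: bright pixels
go([447,-4,21.5],106.2)
```

```text
[ 263  224   48   45 1159] [447.6  -3.5  14. ]
grasp now [447.6  -3.8  54.7] shift cm [-0.03 -0.02 -3.32] turn [0.01 0.08 0.02]
```

Call:
drive_tool --rows '[[[0,0,-1.6],[0,0,0],0.75],[[0,0,-1.2],[0,0,0],0.75],[[0,0,-0.5],[0,0,0],0.75],[[0,0,0],[0,0,0],0.35],[[0,0,0],[0,0,0],0.3],[[0,0,0],[0,0,0],0.3],[[0,0,0],[0,0,0],0.3],[[0,0,0],[0,0,0],0.3]]' --newtons 3

```text
time_s: 13.85
position: [446.8, -3.8, 200.9]
tcp_rot: [[0.96, 0.279, 0.001], [0.279, -0.96, -0.0], [0.001, 0.0, -1.0]]
ft_force: [-0.0, 0.3, 1.3]
grip_width: 37.4
grip_force: 3.0
```

Call:
drive_tool --rows '[[[0,0,0],[0,0,0],0.3],[[0,0,0.7],[0,0,0],0.3],[[0,0,1.2],[0,0,0],0.3],[[0,0,1.5],[0,0,0],0.3],[[0,0,1.5],[0,0,0],0.3],[[0,0,1.5],[0,0,0],0.3],[[0,0,1.5],[0,0,0],0.3],[[0,0,1.5],[0,0,0],0.3]]'

```text
time_s: 14.65
position: [446.6, -3.7, 296.3]
tcp_rot: [[0.96, 0.279, 0.001], [0.279, -0.96, -0.0], [0.001, 0.0, -1.0]]
ft_force: [-0.1, 1.1, 0.2]
grip_width: 37.8
grip_force: 3.0
```

Call:
drive_tool --rows '[[[0,0,2],[0,0,0],0.3],[[0,0,2],[0,0,0],0.3],[[0,0,2],[0,0,0],0.3],[[0,0,2],[0,0,0],0.3],[[0,0,2],[0,0,0],0.3],[[0,0,2],[0,0,0],0.3],[[0,0,2],[0,0,0],0.3],[[0,0,1],[0,0,0],0.3]]'

```text
time_s: 15.45
position: [446.3, -3.7, 447.0]
tcp_rot: [[0.96, 0.279, 0.003], [0.279, -0.96, -0.0], [0.002, 0.001, -1.0]]
ft_force: [-0.3, -0.6, -0.5]
grip_width: 37.5
grip_force: 3.0
```

Call:
drive_tool --rows '[[[0,0,0],[0,0,0],0.3],[[0,0,0],[0,0,0],0.3],[[0,0,0],[0,0,0],0.3],[[0,0,0],[0,0,0],0.3],[[0,0,0],[0,0,0],0.3],[[0,0,0],[0,0,0],0.3],[[0,0,0],[0,0,0],0.3],[[0,0,0],[0,0,0],0.3]]'

```text
time_s: 16.25
position: [446.8, -3.8, 444.6]
tcp_rot: [[0.96, 0.279, -0.0], [0.279, -0.96, 0.0], [-0.0, -0.0, -1.0]]
ft_force: [-0.2, 0.6, -0.5]
grip_width: 37.7
grip_force: 3.0
```

Call:
drive_tool --rows '[[[0,0,0],[0,0,0],0.3],[[0,0,0],[0,0,0],0.3],[[0,0,0],[0,0,0],0.3]]' --newtons 20

```text
time_s: 16.55
position: [446.8, -3.8, 444.7]
tcp_rot: [[0.96, 0.279, 0.0], [0.279, -0.96, 0.0], [0.0, -0.0, -1.0]]
ft_force: [0.0, 0.4, -0.4]
grip_width: 37.4
grip_force: 20.0
```

Run:
```python
from h import *
go([584,58.5,272],92.3)
```

```text
grasp now [446.8  -3.8 264.7] shift cm [13.72  6.23  0.73] turn [ -0.     0.   -13.91]
```

Call:
drive_tool --rows '[[[1,0.5,0.3],[0,0,-1],0.3],[[2,0.9,0.3],[0,0,-2],0.3],[[2,0.9,0.1],[0,0,-2],0.3],[[2,0.9,0],[0,0,-2],0.3],[[2,0.9,0],[0,0,-2],0.3],[[2,0.9,0],[0,0,-2],0.3],[[1.7,0.8,0],[0,0,-2],0.3],[[1,0.4,0],[0,0,-0.9],0.3]]'

```text
time_s: 17.35
position: [584.7, 58.9, 451.1]
tcp_rot: [[0.999, 0.039, -0.001], [0.039, -0.999, 0.0], [-0.001, -0.0, -1.0]]
ft_force: [-0.1, 0.1, 0.1]
grip_width: 37.2
grip_force: 20.0
```

Call:
drive_tool --rows '[[[0,0,-1.5],[0,0,0],0.3],[[0,0,-1.5],[0,0,0],0.3],[[0,0,-1.5],[0,0,0],0.3],[[0,0,-1.5],[0,0,0],0.3],[[0.5,0,0],[0,0,0],0.3],[[1,0.04,0],[0,0,0],0.3],[[0.5,0.02,0],[0,0,0],0.3],[[0,0,0],[0,0,0],0.3]]'

```text
time_s: 18.15
position: [604.3, 58.8, 392.0]
tcp_rot: [[0.999, 0.04, 0.001], [0.04, -0.999, 0.0], [0.001, -0.0, -1.0]]
ft_force: [-0.4, 0.2, -0.4]
grip_width: 37.1
grip_force: 20.0
```

Run:
```python
from h import *
T=c2w('wrist');shot('wrist','w7',(140,40,420,250),2.8)
go([635.5,60.5,211],92.3)
```

```text
grasp now [604.   58.8 211.9] shift cm [ 3.16  0.17 -0.09] turn [-0.    0.01 -0.01]
```

View pics/w7.png

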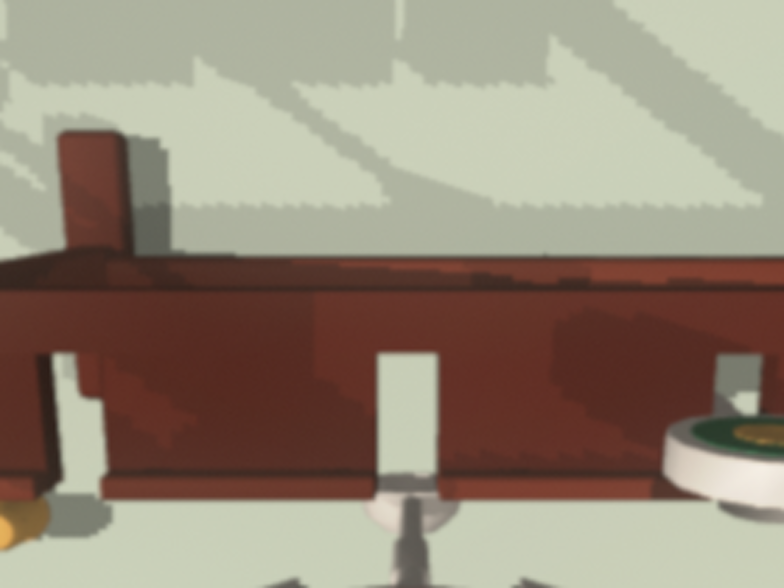

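The stem is at column 411 and the notch centre at 407.5, so I correct 0.7 mm towards +y while sliding in. The green medal hangs at right, (765,450).

Call:
drive_tool --rows '[[[0.8,0.1,0],[0,0,0],0.3],[[0.8,0.03,0],[0,0,0],0.3],[[0.7,0.03,0],[0,0,0],0.3],[[0.5,0.02,0],[0,0,0],0.3],[[0.4,0.02,0],[0,0,0],0.3],[[0,0,0],[0,0,0],0.3],[[0,0,-0.5],[0,0,0],0.3],[[0,0,-0.4],[0,0,0],0.3]]'

```text
time_s: 19.0
position: [635.6, 60.8, 382.2]
tcp_rot: [[0.999, 0.04, -0.0], [0.04, -0.999, -0.0], [-0.0, -0.0, -1.0]]
ft_force: [0.3, -0.6, -0.2]
grip_width: 37.2
grip_force: 20.0
```

Call:
drive_tool --rows '[[[0,0,-0.15],[0,0,0],0.3],[[0,0,-0.1],[0,0,0],0.3],[[0,0,0],[0,0,0],0.3]]'

```text
time_s: 19.3
position: [635.7, 60.9, 380.3]
tcp_rot: [[0.999, 0.04, 0.0], [0.04, -0.999, -0.0], [0.0, 0.0, -1.0]]
ft_force: [-0.1, -0.4, 1.2]
grip_width: 37.2
grip_force: 20.0
```

Call:
drive_tool --rows '[[[0,0,-0.1],[0,0,0],0.3],[[0,0,0],[0,0,0],0.3]]'

```text
time_s: 19.5
position: [635.7, 60.8, 380.0]
tcp_rot: [[0.999, 0.04, 0.001], [0.04, -0.999, 0.0], [0.001, 0.0, -1.0]]
ft_force: [-2.1, -1.3, 4.9]
grip_width: 37.2
grip_force: 20.0
```

Call:
drive_tool --rows '[[[0,0,0],[0,0,0],0.45],[[0,0,0],[0,0,0],0.52],[[0,0,0],[0,0,0],0.52],[[0,0,0.5],[0,0,0],0.52],[[0,0,1.5],[0,0,0],0.52],[[0,0,2],[0,0,0],0.52],[[-1,0,3],[0,0,0],0.52],[[-2,0,3],[0,0,0],0.6]]'

```text
time_s: 20.3
position: [605.7, 60.8, 480.9]
tcp_rot: [[0.999, 0.04, 0.0], [0.04, -0.999, 0.0], [0.0, -0.0, -1.0]]
ft_force: [-1.2, 0.2, -0.2]
grip_width: 53.2
grip_force: 0.0
```

Run:
```python
from h import *
T=c2w('wrist');a=camera('wrist');b=camera('scene');c=camera('side')
f=lambda im,x0,y0,w,h:cv2.resize(im[y0:y0+h,x0:x0+w,::-1],(395,295),interpolation=cv2.INTER_CUBIC)
u=pix('scene',[638,30,140]).astype(int);v=pix('side',[638,30,140]).astype(int)
w=pix('side',[430,-340,60]).astype(int)
cv2.imwrite('pics/w8.png',np.vstack([np.hstack([f(a,0,0,560,420),f(b,u[0]-60,u[1]-45,120,90)]),np.hstack([f(c,v[0]-60,v[1]-45,120,90),f(c,w[0]-80,w[1]-60,160,120)])]))
go([415,-345,240],20)
```

```text
grasp now [605.8  60.9 302.7] shift cm [-18.99 -40.59  -6.27] turn [  0.18   0.27 -72.32]
```

View pics/w8.png

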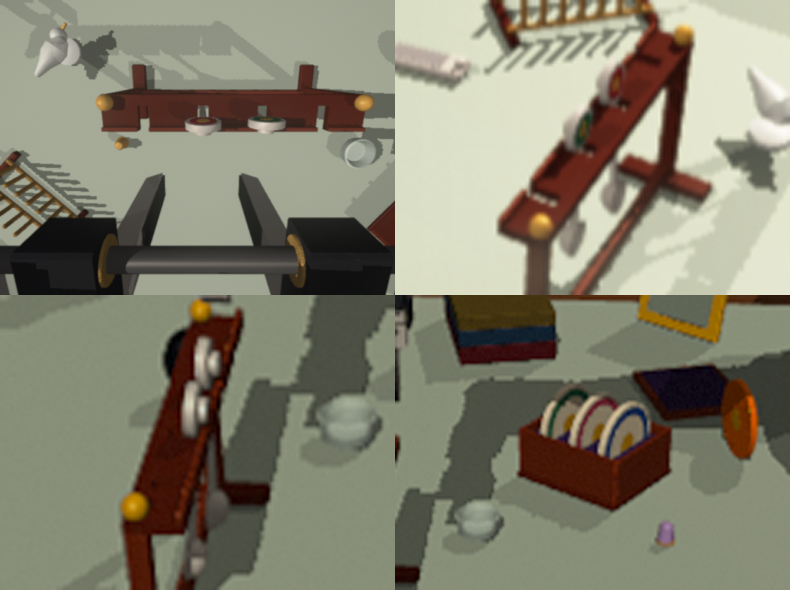

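Both spoons hang. The case's x axis points roughly −40° (blue to green), so I move the wrist above it.

Call:
drive_tool --rows '[[[-2,-4,0],[0,0,5],0.6],[[-2,-4.2,0],[0,0,5],0.6],[[-2,-4.2,0],[0,0,5],0.6],[[-2,-4.2,-0.5],[0,0,5],0.6],[[-2,-4.2,-0.5],[0,0,5],0.6],[[-2,-4.2,-0.5],[0,0,5],0.6],[[-2,-4.2,-0.5],[0,0,5],0.6],[[-2,-4.2,-0.5],[0,0,5],0.6]]'

```text
time_s: 21.25
position: [444.8, -274.9, 453.6]
tcp_rot: [[0.737, 0.676, -0.001], [0.676, -0.737, 0.001], [-0.0, -0.001, -1.0]]
ft_force: [1.3, -0.6, 0.4]
grip_width: 56.6
grip_force: 0.0
```

Call:
drive_tool --rows '[[[-2,-4.2,-0.5],[0,0,5],0.5],[[-1,-3,0],[0,0,3.7],0.4],[[0,0,0],[0,0,0],0.3],[[0,0,0],[0,0,0],0.25],[[0,0,0],[0,0,0],0.25]]'

```text
time_s: 21.75
position: [416.3, -344.5, 448.9]
tcp_rot: [[0.629, 0.777, -0.0], [0.777, -0.629, 0.0], [0.0, -0.001, -1.0]]
ft_force: [0.4, -0.4, 1.3]
grip_width: 23.7
grip_force: 0.0
```

Run:
```python
from h import *
T=c2w('wrist');np.save('T9.npy',T);shot('wrist','w9',scale=1.42)
find('plate_a_center','wrist',4,T);find('plate_case','wrist',1,T)
print(T.round(3).tolist()); go([425,-345,260],141)
```

```text
plate_a_center wrist 0.57 [ 399. -339.  101.] [268. 203.]
plate_case wrist 0.62 [ 429. -356.   53.] [303. 186.]
[[0.777, -0.605, -0.17, 464.587], [-0.629, -0.749, -0.209, -283.089], [-0.001, 0.27, -0.963, 429.277], [0.0, 0.0, 0.0, 1.0]]
grasp now [ 416.3 -344.3  269.2] shift cm [ 0.87 -0.07 -0.92] turn [ 0.    0.01 -0.07]
```

View pics/w9.png

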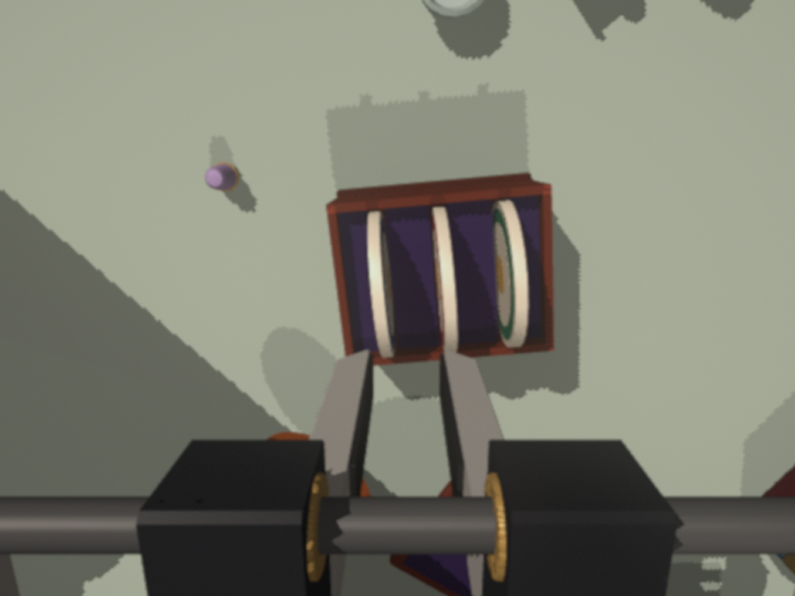

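The case's top corners are at about (332,207), (549,186), (553,348) and (347,363). The plates are blue at left, pink in the middle and green at right, with the orange look-alike behind the finger at (290,437).

Run:
```python
from h import *
T=np.load('T9.npy');k=1/1.42
C=[ray('wrist',np.array(p)*k,66,T)[:2] for p in [(332,206),(549,185),(553,349),(347,364)]]
for c in C: print(c.round(1))
o=np.mean(C,0); L=[np.linalg.norm(C[i]-C[i-1]) for i in range(4)]
ax=(C[1]-C[0])+(C[2]-C[3]); a=np.degrees(np.arctan2(ax[1],ax[0])); ay=(C[0]-C[3])+(C[1]-C[2]); print(o.round(1),np.round(L,1),a,np.degrees(np.arctan2(ay[1],ay[0])))
# plate tops z~112: topmost visible arc middle approx; white band centre
for n,p in [('blue',(378,275)),('pink',(446,275)),('green',(515,272))]:
    w=ray('wrist',np.array(p)*k,110,T)[:2]; print(n,w.round(1),((w-o)@[np.cos(np.radians(a)),np.sin(np.radians(a))]).round(1))
```

```text
[ 402.7 -279.9]
[ 524.7 -360.6]
[ 460.  -458.7]
[ 335.8 -373.4]
[ 430.8 -368.2] [115.  146.2 117.5 150.7] -34.00868063074982 55.49932766093386
blue [ 404.6 -329.8] -43.2
pink [ 437.1 -356.1] -1.5
green [ 471.2 -381.2] 40.8
```

Call:
drive_tool --rows '[[[-0.4,0.05,-2],[0,0,1],0.25],[[-0.4,0.05,-3],[0,0,1],0.25],[[-0.4,0.05,-3],[0,0,1],0.25],[[-0.4,0.05,-2.5],[0,0,1],0.25],[[-0.3,0,-1],[0,0,1],0.25],[[0,0,0],[0,0,0],0.25],[[0,0,0],[0,0,0],0.25]]'

```text
time_s: 22.6
position: [397.1, -343.2, 335.4]
tcp_rot: [[0.559, 0.829, 0.001], [0.829, -0.559, -0.001], [-0.0, 0.002, -1.0]]
ft_force: [0.5, 0.5, 0.6]
grip_width: 23.5
grip_force: 0.0
```

Run:
```python
from h import *
T=c2w('wrist');np.save('T10.npy',T);shot('wrist','w10',scale=1.42)
s=ctrl.sense();p=np.array(s['position'])
for z in (131,112,80): print(z,(pix('wrist',[p[0],p[1],z],T)*1.42).round(0))
```

```text
131 [408. 367.]
112 [408. 349.]
80 [407. 324.]
```

View pics/w10.png

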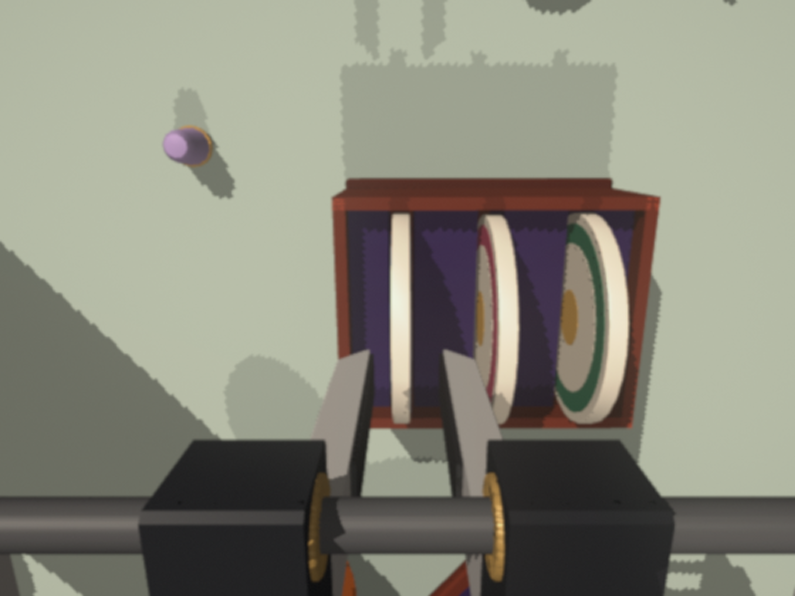

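The case is now square in the picture, with the blue plate's rim at column 401, rows 213–424.

Run:
```python
from h import *
T=np.load('T10.npy');k=1/1.42
X=np.array([.559,.829]);Y=np.array([.829,-.559]);p=np.array([397.1,-343.2])
A=[ray('wrist',np.array(q)*k,66,T)[:2] for q in [(333,198),(658,198),(632,428),(350,428),(401,213),(401,424)]]
for a in A: print(((a-p)@X).round(1),((a-p)@Y).round(1))
for q in (391,401,411): print('top',((ray('wrist',np.array((q,330))*k,112,T)[:2]-p)@Y).round(1))
```

```text
56.7 -34.3
56.8 116.1
-61.9 117.7
-61.8 -29.8
49.9 -2.9
-59.5 -3.1
top -6.7
top -2.6
top 1.4
```

Call:
drive_tool --rows '[[[-0.45,-0.2,-1],[0,0,0],0.25],[[0,0,-1.7],[0,0,0],0.25],[[0,0,-1.7],[0,0,0],0.25],[[0,0,-1.2],[0,0,0],0.25],[[0,0,-0.6],[0,0,0],0.25],[[0,0,0],[0,0,0],0.25]]' --newtons 20

```text
time_s: 23.25
position: [392.2, -345.2, 271.6]
tcp_rot: [[0.559, 0.829, -0.001], [0.829, -0.559, 0.001], [0.0, -0.001, -1.0]]
ft_force: [-0.2, 0.0, 0.0]
grip_width: 23.3
grip_force: 0.0
```

Call:
drive_tool --rows '[[[0,0,0],[0,0,0],0.1],[[0,0,0],[0,0,0],0.04],[[0,0,0],[0,0,0],0.04],[[0,0,0],[0,0,0],0.04],[[0,0,0],[0,0,0],0.04]]'

```text
time_s: 23.75
position: [392.4, -345.2, 272.7]
tcp_rot: [[0.559, 0.829, 0.001], [0.829, -0.559, -0.001], [-0.0, 0.001, -1.0]]
ft_force: [0.1, -0.1, 5.6]
grip_width: 7.8
grip_force: 20.0
```

Call:
drive_tool --rows '[[[0,0,0.5],[0,0,0],0.04],[[0,0,1.5],[0,0,0],0.04],[[0,0,2.5],[0,0,0],0.04],[[0,0,3],[0,0,0],0.04],[[0,0,3],[0,0,0],0.04],[[0,0,3],[0,0,0],0.04],[[0,0,1.5],[0,0,0],0.04],[[0,0,0],[0,0,0],0.04]]'

```text
time_s: 24.55
position: [392.2, -345.1, 424.2]
tcp_rot: [[0.559, 0.829, 0.002], [0.829, -0.559, -0.002], [-0.001, 0.003, -1.0]]
ft_force: [0.8, -0.5, -1.0]
grip_width: 7.7
grip_force: 20.0
```

Run:
```python
from h import *
S=lambda x,y:np.array([295+x/4.9375,145+(y-295)/4.917]); D=lambda x,y:np.array([225+(x-395)/3.292,315+(y-295)/3.278])
P=[tri(S(72,367),D(712,390)),tri(S(242,345),D(535,515)),tri(S(271,390),D(460,442))]
for p in P: print(p.round(1))
d=P[1]-P[0]; print(np.linalg.norm(d),np.degrees(np.arctan2(d[1],d[0])))
print('centre',((P[0]+P[2])/2).round(1))
```

```text
[374.1 343.   62.4]
[466.4 435.8  61.3]
[511.8 390.9  62.6]
130.93308616988838 45.17663214878225
centre [442.9 366.9  62.5]
```

The rack's origin is at about (443,367), yaw 45.2°, and the tine span measures 131 of the expected 132 mm. I carry the blue plate over.

Call:
drive_tool --rows '[[[0,1,0],[0,0,1],0.04],[[0,2,0],[0,0,2],0.04],[[0,3.3,0],[0,0,4],0.04],[[0,3.5,0],[0,0,4.2],0.04],[[0,3.5,0],[0,0,4.2],0.04],[[0,3.5,0],[0,0,4.2],0.04],[[0,3.5,0],[0,0,4.2],0.04],[[0,3.5,0],[0,0,4.2],0.04]]'

```text
time_s: 25.35
position: [391.6, -105.3, 420.7]
tcp_rot: [[0.101, 0.995, -0.002], [0.995, -0.101, 0.001], [0.001, -0.002, -1.0]]
ft_force: [0.6, 0.1, -1.1]
grip_width: 8.3
grip_force: 20.0
```

Call:
drive_tool --rows '[[[0,3.5,0],[0,0,4.2],0.04],[[0,3.5,0],[0,0,4.2],0.04],[[0,3.5,0],[0,0,4.2],0.04],[[0,3.5,0],[0,0,4.2],0.04],[[0,3.5,0],[0,0,4.2],0.04],[[0,3.5,0],[0,0,4.2],0.04],[[0,3.5,0],[0,0,4.2],0.04],[[0,3.5,0],[0,0,4.2],0.04]]'

```text
time_s: 26.15
position: [391.3, 174.5, 420.8]
tcp_rot: [[-0.467, 0.884, -0.002], [0.884, 0.467, -0.001], [0.0, -0.002, -1.0]]
ft_force: [1.0, 0.1, -1.1]
grip_width: 8.0
grip_force: 20.0
```

Call:
drive_tool --rows '[[[0.2,3.5,0],[0,0,4.2],0.04],[[0.3,3.5,0],[0,0,4.2],0.04],[[0.3,3.5,0],[0,0,4.2],0.04],[[0.3,2.5,0],[0,0,1],0.04],[[0.1,1.5,0],[0,0,0],0.04],[[0,0,0],[0,0,0],0.04],[[0,0,0],[0,0,0],0.04]]'

```text
time_s: 26.85
position: [404.0, 317.4, 421.5]
tcp_rot: [[-0.659, 0.752, -0.001], [0.752, 0.659, -0.001], [0.0, -0.001, -1.0]]
ft_force: [0.0, 0.2, -1.7]
grip_width: 8.0
grip_force: 20.0
```

Run:
```python
from h import *
T=c2w('wrist');np.save('T11.npy',T);shot('wrist','w11',scale=1.42)
go([404,328,243],45.2)
c=np.array([442.9,366.9,66]);x=np.array([.705,.709,0]);y=np.array([-.709,.705,0])
for i in (-66,66):
  for j in (-32,32): print(i,j,(pix('wrist',c+i*x+j*y,T)*1.42).round(0))
```

```text
grasp now [404.  316.9 241.8] shift cm [-0.01  1.1   0.12] turn [ 0.04 -0.03  4.04]
-66 -32 [405. 314.]
-66 32 [398. 217.]
66 -32 [606. 301.]
66 32 [609. 202.]
```

View pics/w11.png

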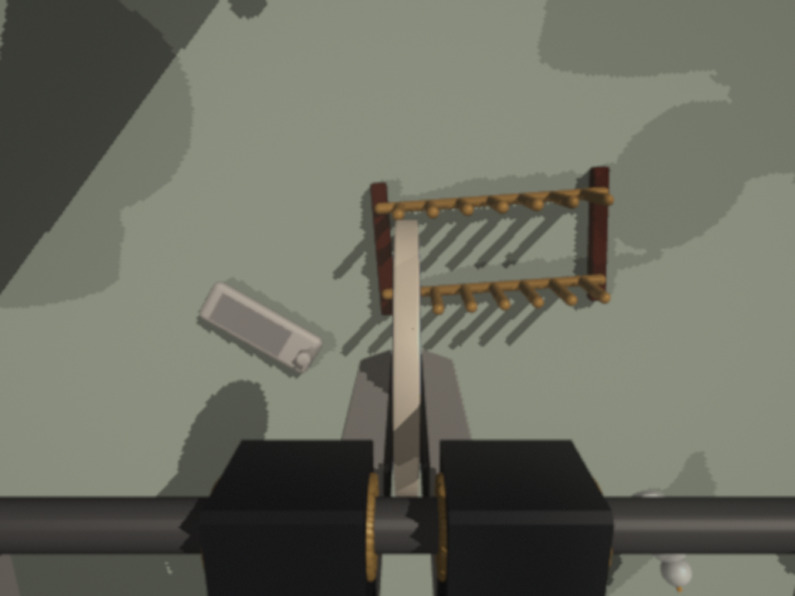

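Tine tops: back row (399,213)–(608,199), front row (439,308)–(606,298). They are within about 3 px of the prediction, so the rack origin refines to (441.5,368.3).

Call:
drive_tool --rows '[[[-0.05,0.5,0],[0,0,2],0.04],[[-0.08,0.74,-1],[0,0,2],0.04],[[0,0,-2.5],[0,0,0],0.04],[[0,0,-2.5],[0,0,0],0.04],[[0,0,-1.3],[0,0,0],0.04],[[0,0,0],[0,0,0],0.04],[[0,0,0],[0,0,0],0.04]]'

```text
time_s: 27.6
position: [403.1, 330.4, 349.8]
tcp_rot: [[-0.71, 0.704, 0.001], [0.704, 0.71, 0.0], [-0.0, 0.001, -1.0]]
ft_force: [0.2, 0.1, -1.2]
grip_width: 7.9
grip_force: 20.0
```

Run:
```python
from h import *
T=c2w('wrist');np.save('T12.npy',T);shot('wrist','w12',(220,60,480,270),3)
go([402.7,329.3,161],45.2)
```

```text
grasp now [403.4 330.6 170.2] shift cm [-0.04 -0.11 -0.92] turn [-0.05  0.07 -0.03]
```

View pics/w12.png

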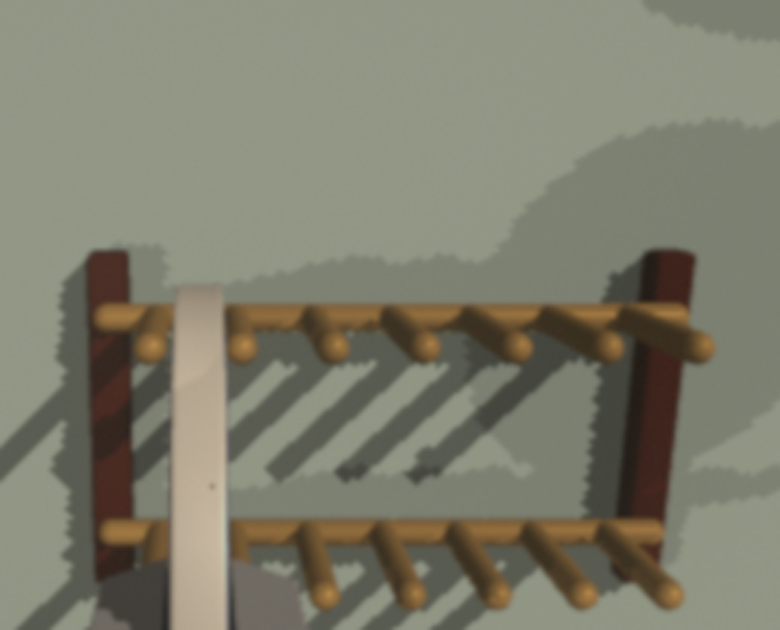

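I've now viewed 15 pictures, one over the limit of 14, so from here I work with numbers only. In this one the plate is at column 199, between the tines at 150 and 242 (midpoint 196), so it is centred in gap 0 to about 0.3 mm.

Run:
```python
from h import *
T=np.load('T12.npy')
U=lambda x,y:np.array([220+x/3,60+y/3])
B=[ray('wrist',U(x,347),66,T)[:2] for x in (150,242,334,427,516,609,701)]
F=[ray('wrist',U(x,594),66,T)[:2] for x in (326,412,497,584,669)]
f=lambda L:(np.linalg.norm(L[-1]-L[0])/(len(L)-1),np.degrees(np.arctan2(*(L[-1]-L[0])[::-1])))
print(f(B),f(F)); cB=(B[0]+B[-1])/2; x=np.array([np.cos(np.radians(45.2)),np.sin(np.radians(45.2))]);
cF=F[0]+x*22; print('centre',((cB+cF)/2).round(1),np.linalg.norm(cB-cF).round(1), 'gap0',((cB+cF)/2-55*x).round(1))
```

```text
(np.float64(21.822314496768865), np.float64(45.25278772620106)) (np.float64(21.67439852713861), np.float64(45.254367675352604))
centre [441.2 368.6] 63.2 gap0 [402.4 329.6]
```

Call:
drive_tool --rows '[[[-0.05,-0.05,-0.5],[0,0,0],0.04],[[0,0,-1.2],[0,0,0],0.04],[[0,0,-1.5],[0,0,0],0.04],[[0,0,-1.5],[0,0,0],0.04],[[0,0,-1.3],[0,0,0],0.04],[[0,0,-0.8],[0,0,0],0.04],[[0,0,-0.4],[0,0,0],0.04],[[0,0,0],[0,0,0],0.04]]'

```text
time_s: 28.45
position: [402.5, 329.8, 276.8]
tcp_rot: [[-0.71, 0.705, -0.0], [0.705, 0.71, -0.0], [0.0, -0.0, -1.0]]
ft_force: [0.1, -0.2, -0.6]
grip_width: 7.8
grip_force: 20.0
```

Call:
drive_tool --rows '[[[0,0,-0.2],[0,0,0],0.04],[[0,0,-0.15],[0,0,0],0.04],[[0,0,0],[0,0,0],0.04]]'

```text
time_s: 28.75
position: [402.8, 329.8, 275.0]
tcp_rot: [[-0.71, 0.704, 0.002], [0.704, 0.71, 0.001], [-0.001, 0.002, -1.0]]
ft_force: [-0.3, -3.3, 9.3]
grip_width: 7.6
grip_force: 20.0
```

Call:
drive_tool --rows '[[[0,0,-0.1],[0,0,0],0.04],[[0,0,0],[0,0,0],0.04],[[0,0,0],[0,0,0],0.04]]'

```text
time_s: 29.05
position: [402.9, 329.7, 274.5]
tcp_rot: [[-0.71, 0.704, 0.003], [0.704, 0.71, 0.001], [-0.001, 0.003, -1.0]]
ft_force: [0.2, -6.6, 14.8]
grip_width: 7.9
grip_force: 20.0
```

Run:
```python
from h import *
s=ctrl.sense();print(np.round(s['ft_force'],1),np.round(s['moment'],2),np.round(s['position'],1))
```

```text
[ 0.2 -6.6 14.8] [-1.16  0.38  0.12] [402.9 329.7 274.5]
```

Call:
drive_tool --rows '[[[0.1,-0.1,0.15],[0,0,0],0.04],[[0,0,-0.1],[0,0,0],0.04],[[0,0,0],[0,0,0],0.04]]' --newtons 10

```text
time_s: 29.35
position: [403.8, 328.8, 274.0]
tcp_rot: [[-0.71, 0.705, 0.002], [0.705, 0.71, 0.001], [-0.001, 0.002, -1.0]]
ft_force: [0.9, -2.9, 8.8]
grip_width: 7.9
grip_force: 10.0
```

Call:
drive_tool --rows '[[[0,0,0.1],[0,0,0],0.1],[[0,0,0],[0,0,0],0.14],[[0,0,0],[0,0,0],0.18],[[0,0,0],[0,0,0],0.2],[[0,0,1],[0,0,0],0.2],[[0,0,2],[0,0,0],0.2],[[0,0,3],[0,0,0],0.2],[[0,0,3],[0,0,0],0.2]]'

```text
time_s: 30.15
position: [403.3, 328.7, 365.7]
tcp_rot: [[-0.71, 0.705, -0.0], [0.705, 0.71, -0.0], [0.0, -0.0, -1.0]]
ft_force: [-0.1, -0.0, 0.2]
grip_width: 18.8
grip_force: 0.0
```

Call:
drive_tool --rows '[[[0,0,3],[0,0,0],0.2],[[0,0,2],[0,0,0],0.2],[[0,0,0],[0,0,0],0.2]]'

```text
time_s: 30.45
position: [403.4, 328.7, 417.4]
tcp_rot: [[-0.71, 0.704, 0.004], [0.704, 0.71, 0.003], [-0.001, 0.005, -1.0]]
ft_force: [-0.1, -0.5, 0.9]
grip_width: 18.5
grip_force: 0.0
```

Run:
```python
from h import *
T=c2w('wrist');a=camera('wrist');cv2.imwrite('pics/w13.png',a[:,:,::-1])
find('plate_a_center','wrist',3,T);find('plate_rack','wrist',1,T)
camera('side'); find('plate_a_center','side',4); find('spoon_a_medal','side',3)
hsv=cv2.cvtColor(a,cv2.COLOR_RGB2HSV)
g=cv2.cvtColor(a,cv2.COLOR_RGB2GRAY)
print((pix('wrist',[402.4,329.6,112],T)).round(0))
for r in range(100,230,10): print(r,' '.join('%3d'%v for v in g[r,260:320:2]))
go([430,-350,250],-34)
```

```text
plate_a_center wrist 0.57 [394. 334. 111.] [281. 197.]
plate_rack wrist 0.71 [449. 372.  22.] [345. 188.]
plate_a_center side 0.97 [405. 337.  75.] [305. 336.]
spoon_a_medal side 0.23 [ 495. -341.   38.] [281. 183.]
[285. 208.]
100 144 144 144 144 145 144 144 144 144 144 144 143 144 144 144 144 144 144 144 144 144 144 144 144 144 144 144 144 144 144
110 144 144 144 144 144 144 144 144 144 144 144 144 144 144 144 144 144 144 144 144 144 144 145 144 143 144 144 144 144 144
120 144 143 144 144 144 144 144 144 143 144 144 144 144 144 144 144 143 144 144 143 144 143 144 144 144 144 144 144 144 144
130 144 144 144 144 144 144 144 144 144 144 144 143 144 143 144 143 144 144 144 144 143 143 143 143 143 143 143 144 143 133
140  53  54  51 103 124 124 124 124 132 143 134 140 140 139 141 141 143 144 144 143 144 143 139 130 125 123 124 123 123 123
150  88  90  91 100 110 108  99 100 108 107 140 168 169 168 161 116 106  98 104 109 109 110 110 109 109 109 110 106  97 104
160  41  41  40  53  71  75  72  61  65  87 148 180 181 181 173 106  71  76 102 119 106  74  72  70  70  70  73  69  59  65
170  40  40  39  48  68  69  68  69  75  84 151 185 186 186 180 114  71  68  69  69  72  86 115 123 122 100  73  69  70  69
180  40  39  38  48  67  70  68  68  76  84 154 188 190 191 185 117 101 121 123 122 100  72  69  69  72 101 121 123 123 123
190  38  38  38  44  67  68  68  69  75  84 152 188 190 191 186 124  71  69  69  76 102 121 122 123 121 100  72  69  68  71
200  37  37  37  41  66  68  67  68  81  84 150 183 186 187 182 149 141 130 123 123 122 122 122 110  88 114 122 122 123 122
210  40  40  41  44  62  62  63  62  64  83 145 174 176 178 174 127 105 103 105 106 106 106 106 106 106 106 106 103 104 106
220  37  36  36  38  61  58  50  49  51  75 133 162 164 166 162 109  59  65  82  90  87  86  87  86  87  86  82  54  60  77
grasp now [403.2 328.6 233.1] shift cm [  2.66 -67.87   1.69] turn [-1.000e-02 -1.100e-01 -7.921e+01]
```

The blue plate stands upright in gap 0: its rim is a straight band at columns 280–289. Back for the pink one.

Call:
drive_tool --rows '[[[0,-2.5,0],[0,0,-2],0.25],[[0,-4,0],[0,0,-4.4],0.25],[[0,-4,0],[0,0,-4.4],0.25],[[0,-4,0],[0,0,-4.4],0.25],[[0,-4,0],[0,0,-4.4],0.25],[[0,-4,0],[0,0,-4.4],0.25],[[0,-4,0],[0,0,-4.4],0.25],[[0,-4,0],[0,0,-4.4],0.25]]'

```text
time_s: 31.55
position: [403.1, 22.2, 413.7]
tcp_rot: [[-0.212, 0.977, -0.001], [0.977, 0.212, 0.0], [0.0, -0.001, -1.0]]
ft_force: [1.0, 0.1, 0.1]
grip_width: 23.4
grip_force: 0.0
```

Call:
drive_tool --rows '[[[0,-4,0],[0,0,-4.4],0.25],[[0,-4,0],[0,0,-4.4],0.25],[[0,-4,0],[0,0,-4.4],0.25],[[0,-4,0],[0,0,-4.4],0.25],[[0.3,-4,0],[0,0,-4.4],0.25],[[0.4,-4,0],[0,0,-4.4],0.25],[[0.4,-4,0],[0,0,-4.4],0.25],[[0.5,-4,0],[0,0,-4.4],0.25]]'

```text
time_s: 32.35
position: [419.2, -298.1, 413.5]
tcp_rot: [[0.391, 0.921, -0.001], [0.921, -0.391, 0.001], [0.0, -0.001, -1.0]]
ft_force: [-0.2, 0.9, 0.6]
grip_width: 23.6
grip_force: 0.0
```

Call:
drive_tool --rows '[[[0.5,-4,0],[0,0,-4.4],0.25],[[0.4,-3.3,-1],[0,0,-4.4],0.25],[[0,0,-3],[0,0,-2.4],0.25],[[0,0,-3],[0,0,0],0.25],[[0,0,-1.2],[0,0,0],0.25],[[0,0,0],[0,0,0],0.25],[[0,0,0],[0,0,0],0.25]]'

```text
time_s: 33.05
position: [428.7, -369.3, 333.2]
tcp_rot: [[0.559, 0.829, 0.001], [0.829, -0.559, -0.001], [-0.0, 0.001, -1.0]]
ft_force: [0.3, -0.0, 1.2]
grip_width: 23.3
grip_force: 0.0
```

```bash
cat >> h.py <<'E'
def band(rows,tag,z=112):
    T=c2w('wrist');a=camera('wrist');cv2.imwrite('pics/'+tag+'.png',a[:,:,::-1]);g=cv2.cvtColor(a,cv2.COLOR_RGB2HSV)
    w=(g[:,:,1]<75)&(g[:,:,2]>150)
    s=ctrl.sense();p=np.array(s['position'])[:2];M=np.array(s['tcp_rot'])[:2]
    for r in rows:
        x=np.flatnonzero(w[r,230:400])+230
        if len(x):
            for c in np.split(x,np.flatnonzero(np.diff(x)>2)+1):
                m=ray('wrist',(c.mean(),r),z,T)[:2]-p
                print(r,c[0],c[-1],'along close %.1f'%(m@M[:,1]))
E
python3 - <<'E'
from h import *
band(range(160,300,20),'w14'); go([428.8,-369.8,92.7],-34)
E
```

```text
160 281 293 along close -0.2
160 353 367 along close 39.1
180 281 294 along close 0.1
180 345 350 along close 32.8
180 357 371 along close 41.8
200 280 294 along close -0.2
200 346 352 along close 34.2
200 358 372 along close 43.0
220 280 294 along close -0.2
220 348 353 along close 35.5
220 359 373 along close 44.3
240 281 294 along close 0.1
240 342 352 along close 34.1
240 358 372 along close 44.4
260 236 256 along close -23.9
260 281 294 along close 0.1
260 315 335 along close 21.9
260 342 350 along close 34.1
260 357 371 along close 44.5
280 230 252 along close -27.2
280 281 293 along close -0.1
280 319 342 along close 25.5
280 354 366 along close 42.9
grasp now [ 429.  -369.5  153.7] shift cm [ 0.01 -0.05 -6.1 ] turn [ 0.08  0.09 -0.03]
```

Pink is exactly centred between the fingers, and green stands 44 mm beyond it. Down, grip and lift.

Call:
drive_tool --rows '[[[0,-0.05,-1],[0,0,0],0.25],[[0,0,-1.7],[0,0,0],0.25],[[0,0,-1.7],[0,0,0],0.25],[[0,0,-1.1],[0,0,0],0.25],[[0,0,-0.5],[0,0,0],0.25],[[0,0,0],[0,0,0],0.25]]' --newtons 20

```text
time_s: 33.7
position: [428.5, -369.8, 271.9]
tcp_rot: [[0.559, 0.829, -0.0], [0.829, -0.559, 0.0], [0.0, -0.0, -1.0]]
ft_force: [0.6, 0.6, -0.1]
grip_width: 23.5
grip_force: 0.0
```

Call:
drive_tool --rows '[[[0,0,0],[0,0,0],0.1],[[0,0,0],[0,0,0],0.04],[[0,0,0],[0,0,0],0.04],[[0,0,0],[0,0,0],0.04],[[0,0,0],[0,0,0],0.04]]'

```text
time_s: 34.2
position: [428.6, -369.9, 272.7]
tcp_rot: [[0.559, 0.829, 0.001], [0.829, -0.559, -0.001], [-0.0, 0.001, -1.0]]
ft_force: [0.7, -0.6, 5.0]
grip_width: 7.8
grip_force: 20.0
```

Call:
drive_tool --rows '[[[0,0,0.5],[0,0,0],0.04],[[0,0,1.5],[0,0,0],0.04],[[0,0,2.5],[0,0,0],0.04],[[0,0,3],[0,0,0],0.04],[[0,0,3],[0,0,0],0.04],[[0,0,3],[0,0,0],0.04],[[0,0,1.5],[0,0,0],0.04],[[0,0,0],[0,0,0],0.04]]'

```text
time_s: 35.0
position: [428.4, -369.7, 424.2]
tcp_rot: [[0.559, 0.829, 0.002], [0.829, -0.559, -0.002], [-0.001, 0.003, -1.0]]
ft_force: [0.6, -1.3, -2.7]
grip_width: 7.8
grip_force: 20.0
```

Call:
drive_tool --rows '[[[0,1.5,0],[0,0,2],0.04],[[0,3,0],[0,0,3],0.04],[[0,4,0],[0,0,4.4],0.04],[[0,4,0],[0,0,4.4],0.04],[[0,4,0],[0,0,4.4],0.04],[[0,4,0],[0,0,4.4],0.04],[[0,4,0],[0,0,4.4],0.04],[[0,4,0],[0,0,4.4],0.04]]'

```text
time_s: 35.8
position: [427.6, -82.5, 420.7]
tcp_rot: [[0.04, 0.999, -0.002], [0.999, -0.04, 0.001], [0.001, -0.002, -1.0]]
ft_force: [0.4, 0.4, -1.8]
grip_width: 7.9
grip_force: 20.0
```

Call:
drive_tool --rows '[[[0.2,4,0],[0,0,4.4],0.04],[[0.2,4,0],[0,0,4.4],0.04],[[0.2,4,0],[0,0,4.4],0.04],[[0.2,4,0],[0,0,4.4],0.04],[[0.2,4,0],[0,0,4.4],0.04],[[0.2,4,0],[0,0,4.4],0.04],[[0.2,4,0],[0,0,4.4],0.04],[[0.2,4,0],[0,0,4.4],0.04]]'

```text
time_s: 36.6
position: [443.4, 237.3, 420.7]
tcp_rot: [[-0.543, 0.84, -0.002], [0.84, 0.543, -0.001], [0.0, -0.002, -1.0]]
ft_force: [2.1, -0.8, -1.6]
grip_width: 8.0
grip_force: 20.0
```

Call:
drive_tool --rows '[[[0.3,4,0],[0,0,4.4],0.04],[[0.2,4,0],[0,0,4.4],0.04],[[0,3,0],[0,0,3.8],0.04],[[0,2,0],[0,0,0],0.04],[[0,1,0],[0,0,0],0.04],[[0,0,0],[0,0,0],0.04],[[0,0,0],[0,0,0],0.04]]'

```text
time_s: 37.3
position: [449.3, 374.7, 421.6]
tcp_rot: [[-0.71, 0.704, -0.001], [0.704, 0.71, -0.001], [0.0, -0.001, -1.0]]
ft_force: [-0.1, -1.9, -1.2]
grip_width: 7.8
grip_force: 20.0
```

Run:
```python
from h import *
go([449.6,375.7,170],45.2)
T=c2w('wrist');a=camera('wrist');cv2.imwrite('pics/w15.png',a[:,:,::-1])
h=cv2.cvtColor(a,cv2.COLOR_RGB2HSV)
c=np.array([441.2,368.6,66]);x=np.array([.7046,.7096,0]);y=np.array([-.7096,.7046,0])
# template: best shift of predicted tine tops vs saturated brass pixels
m=((h[:,:,0]>10)&(h[:,:,0]<25)&(h[:,:,1]>120)&(h[:,:,2]>90)).astype(np.float32); m=cv2.GaussianBlur(m,(0,0),1.5)
best=[]
for dx in np.arange(-4,4.1,.5):
  for dy in np.arange(-4,4.1,.5):
    s=0
    for i in range(-3,4):
      for j in (-32,32):
        for z in (62,66):
          u,v=pix('wrist',c+(22*i+dx)*x+(j+dy)*y+[0,0,z-66],T); u,v=int(round(u)),int(round(v))
          s+=m[v,u] if 0<=v<420 and 0<=u<560 else 0
    best.append((s,dx,dy))
print(sorted(best)[::-1][:4])
```

```text
grasp now [449.1 374.5 241.6] shift cm [ 0.03  0.1  -7.16] turn [ 0.04 -0.04 -0.01]Traceback (most recent call last):
  File "<stdin>", line 15, in <module>
  File "h.py", line 15, in pix
    m=camera_model(n); T=c2w(n) if T is None else T
ValueError: time passes only in moves, steps and waits
```

Call:
drive_tool --rows '[[[0.04,0.1,-1],[0,0,0],0.04],[[0,0,-2.5],[0,0,0],0.04],[[0,0,-2.5],[0,0,0],0.04],[[0,0,-1.2],[0,0,0],0.04],[[0,0,0],[0,0,0],0.04],[[0,0,0],[0,0,0],0.04]]'

```text
time_s: 37.95
position: [450.1, 376.2, 351.0]
tcp_rot: [[-0.709, 0.705, 0.001], [0.705, 0.709, 0.001], [-0.0, 0.001, -1.0]]
ft_force: [0.3, -0.2, -0.8]
grip_width: 8.1
grip_force: 20.0
```

Run:
```python
from h import *
T=c2w('wrist');K=np.array(camera_model('wrist')['mtx']);W=np.linalg.inv(T)
a=camera('wrist');cv2.imwrite('pics/w16.png',a[:,:,::-1])
h=cv2.cvtColor(a,cv2.COLOR_RGB2HSV)
c=np.array([441.2,368.6,66]);x=np.array([.7046,.7096,0]);y=np.array([-.7096,.7046,0])
def px(P): q=K@(W@np.append(P,1))[:3]; return q[:2]/q[2]
m=((h[:,:,0]>10)&(h[:,:,0]<25)&(h[:,:,1]>120)&(h[:,:,2]>90)).astype(np.float32); print(m.sum()); m=cv2.GaussianBlur(m,(0,0),1.5)
best=[]
for dx in np.arange(-4,4.1,.5):
  for dy in np.arange(-4,4.1,.5):
    s=0
    for i in range(-3,4):
      for j in (-32,32):
          u,v=px(c+(22*i+dx)*x+(j+dy)*y).round().astype(int)
          s+=m[v,u] if 0<=v<420 and 0<=u<560 else 0
    best.append((round(float(s),2),dx,dy))
print(sorted(best)[::-1][:6])
s=np.array(ctrl.sense()['position'])[:2]-c[:2]; print('grasp in rack x,y',(s@x[:2]).round(2),(s@y[:2]).round(2))
v=int(px(c+11*x+32*y)[1]); print('tine tops px',[px(c+(22*i)*x+32*y).round(1).tolist() for i in (0,1)])
hs=h[v]; print([(u,tuple(hs[u])) for u in range(262,312,3)])
```

```text
3072.0
[(7.86, np.float64(0.5), np.float64(0.5)), (7.85, np.float64(0.5), np.float64(1.0)), (7.81, np.float64(0.0), np.float64(0.5)), (7.8, np.float64(-0.5), np.float64(0.5)), (7.79, np.float64(0.0), np.float64(1.0)), (7.77, np.float64(0.5), np.float64(1.5))]
grasp in rack x,y 11.65 -0.91
tine tops px [[270.0, 173.3], [300.8, 173.3]]
[(262, (np.uint8(37), np.uint8(31), np.uint8(73))), (265, (np.uint8(18), np.uint8(110), np.uint8(90))), (268, (np.uint8(17), np.uint8(146), np.uint8(141))), (271, (np.uint8(18), np.uint8(149), np.uint8(175))), (274, (np.uint8(17), np.uint8(144), np.uint8(143))), (277, (np.uint8(18), np.uint8(53), np.uint8(110))), (280, (np.uint8(18), np.uint8(53), np.uint8(178))), (283, (np.uint8(18), np.uint8(53), np.uint8(178))), (286, (np.uint8(19), np.uint8(53), np.uint8(177))), (289, (np.uint8(18), np.uint8(53), np.uint8(177))), (292, (np.uint8(18), np.uint8(53), np.uint8(177))), (295, (np.uint8(15), np.uint8(89), np.uint8(112))), (298, (np.uint8(17), np.uint8(143), np.uint8(132))), (301, (np.uint8(17), np.uint8(149), np.uint8(168))), (304, (np.uint8(17), np.uint8(147), np.uint8(151))), (307, (np.uint8(24), np.uint8(46), np.uint8(78))), (310, (np.uint8(34), np.uint8(28), np.uint8(72)))]
```

The plate (columns 279–293) is centred between its tines (270.5 and 301.5), so I lower it.

Call:
drive_tool --rows '[[[0,0,-0.5],[0,0,0],0.04],[[0,0,-1.2],[0,0,0],0.04],[[0,0,-1.5],[0,0,0],0.04],[[0,0,-1.5],[0,0,0],0.04],[[0,0,-1.3],[0,0,0],0.04],[[0,0,-0.9],[0,0,0],0.04],[[0,0,-0.5],[0,0,0],0.04],[[0,0,0],[0,0,0],0.04]]'

```text
time_s: 38.8
position: [449.9, 376.2, 275.6]
tcp_rot: [[-0.71, 0.705, -0.001], [0.705, 0.71, -0.0], [0.0, -0.001, -1.0]]
ft_force: [-0.1, -0.1, -1.2]
grip_width: 7.7
grip_force: 20.0
```

Call:
drive_tool --rows '[[[0,0,-0.2],[0,0,0],0.04],[[0,0,-0.1],[0,0,0],0.04],[[0,0,0],[0,0,0],0.04]]'

```text
time_s: 39.1
position: [450.2, 376.3, 274.2]
tcp_rot: [[-0.71, 0.705, 0.002], [0.705, 0.71, 0.001], [-0.001, 0.002, -1.0]]
ft_force: [1.5, -1.8, 3.6]
grip_width: 8.0
grip_force: 20.0
```

Call:
drive_tool --rows '[[[0.05,-0.05,-0.1],[0,0,0],0.04],[[0,0,0],[0,0,0],0.04]]' --newtons 10

```text
time_s: 39.3
position: [450.8, 375.7, 273.5]
tcp_rot: [[-0.71, 0.705, 0.002], [0.705, 0.71, 0.001], [-0.001, 0.002, -1.0]]
ft_force: [1.4, -2.6, 6.2]
grip_width: 8.0
grip_force: 10.0
```

Call:
drive_tool --rows '[[[0,0,0],[0,0,0],0.1],[[0,0,0],[0,0,0],0.14],[[0,0,0],[0,0,0],0.18],[[0,0,0],[0,0,0],0.2],[[0,0,1],[0,0,0],0.2],[[0,0,2],[0,0,0],0.2],[[0,0,3],[0,0,0],0.2],[[0,0,3],[0,0,0],0.2]]'

```text
time_s: 40.1
position: [450.2, 375.7, 363.8]
tcp_rot: [[-0.71, 0.704, -0.0], [0.704, 0.71, -0.0], [0.0, -0.0, -1.0]]
ft_force: [-0.3, 0.7, -0.3]
grip_width: 18.8
grip_force: 0.0
```

Call:
drive_tool --rows '[[[0,0,3],[0,0,0],0.2],[[0,0,2],[0,0,0],0.2],[[0,0,0],[0,0,0],0.2]]'

```text
time_s: 40.4
position: [450.2, 375.7, 415.7]
tcp_rot: [[-0.71, 0.704, 0.004], [0.704, 0.71, 0.003], [-0.001, 0.005, -1.0]]
ft_force: [0.0, -0.2, 0.2]
grip_width: 18.6
grip_force: 0.0
```

Run:
```python
from h import *
band(range(160,240,20),'w17')
camera('side'); find('plate_a_center','side',4)
go([465.3,-394.6,154],-34)
```

```text
160 281 289 along close 0.4
180 281 289 along close 0.4
200 281 290 along close 0.8
220 281 289 along close 0.4
plate_a_center side 0.61 [401. 337.  71.] [307. 338.]
grasp now [450.  375.5 231.1] shift cm [  1.51 -77.03  -7.71] turn [-1.000e-02 -9.000e-02 -7.921e+01]
```

Call:
drive_tool --rows '[[[0,-2.5,0],[0,0,-2],0.25],[[0,-4.2,0],[0,0,-4.4],0.25],[[0,-4.2,0],[0,0,-4.4],0.25],[[0,-4.2,0],[0,0,-4.4],0.25],[[0,-4.2,0],[0,0,-4.4],0.25],[[0,-4.2,0],[0,0,-4.4],0.25],[[0,-4.2,0],[0,0,-4.4],0.25],[[0,-4.2,0],[0,0,-4.4],0.25]]'

```text
time_s: 41.35
position: [449.9, 55.1, 411.0]
tcp_rot: [[-0.212, 0.977, -0.002], [0.977, 0.212, -0.0], [0.0, -0.002, -1.0]]
ft_force: [1.3, -0.7, 0.6]
grip_width: 23.3
grip_force: 0.0
```

Call:
drive_tool --rows '[[[0,-4.2,0],[0,0,-4.4],0.25],[[0,-4.2,0],[0,0,-4.4],0.25],[[0,-4.2,0],[0,0,-4.4],0.25],[[0,-4.2,0],[0,0,-4.4],0.25],[[0.2,-4.2,0],[0,0,-4.4],0.25],[[0.3,-4.2,0],[0,0,-4.4],0.25],[[0.3,-4.2,0],[0,0,-4.4],0.25],[[0.3,-4.2,0],[0,0,-4.4],0.25]]'

```text
time_s: 42.15
position: [461.1, -281.1, 410.8]
tcp_rot: [[0.39, 0.921, -0.002], [0.921, -0.39, 0.001], [0.001, -0.002, -1.0]]
ft_force: [-0.2, 1.0, 0.9]
grip_width: 23.2
grip_force: 0.0
```

Call:
drive_tool --rows '[[[0.2,-4.2,0],[0,0,-4.4],0.25],[[0.2,-4.2,-1],[0,0,-4.4],0.25],[[0,-3.1,-3],[0,0,-2.4],0.25],[[0,0,-3],[0,0,0],0.25],[[0,0,-1],[0,0,0],0.25],[[0,0,0],[0,0,0],0.25],[[0,0,0],[0,0,0],0.25]]'

```text
time_s: 42.85
position: [465.7, -393.8, 333.3]
tcp_rot: [[0.558, 0.83, 0.001], [0.83, -0.558, -0.001], [-0.0, 0.001, -1.0]]
ft_force: [-0.1, -0.2, 0.6]
grip_width: 23.6
grip_force: 0.0
```

Run:
```python
from h import *
band(range(160,280,20),'w18'); go([465.3,-394.6,92.7],-34)
```

```text
160 282 294 along close 0.3
160 346 399 along close 45.8
180 281 295 along close 0.3
180 355 399 along close 49.0
200 281 295 along close 0.4
200 367 399 along close 53.0
220 281 295 along close 0.4
220 367 399 along close 53.8
240 281 295 along close 0.4
240 366 399 along close 54.4
260 236 256 along close -23.9
260 282 295 along close 0.7
260 315 336 along close 22.2
260 365 399 along close 55.0
grasp now [ 466.  -394.1  153.8] shift cm [-0.04 -0.08 -6.11] turn [ 0.08  0.08 -0.06]
```

Call:
drive_tool --rows '[[[0,-0.07,-1],[0,0,0],0.25],[[0,0,-1.7],[0,0,0],0.25],[[0,0,-1.7],[0,0,0],0.25],[[0,0,-1.1],[0,0,0],0.25],[[0,0,-0.5],[0,0,0],0.25],[[0,0,0],[0,0,0],0.25]]' --newtons 20

```text
time_s: 43.5
position: [465.4, -394.9, 271.9]
tcp_rot: [[0.559, 0.829, -0.0], [0.829, -0.559, 0.0], [0.0, -0.0, -1.0]]
ft_force: [0.1, 0.5, -0.0]
grip_width: 23.4
grip_force: 0.0
```

Call:
drive_tool --rows '[[[0,0,0],[0,0,0],0.1],[[0,0,0],[0,0,0],0.04],[[0,0,0],[0,0,0],0.04],[[0,0,0],[0,0,0],0.04],[[0,0,0],[0,0,0],0.04]]'

```text
time_s: 44.0
position: [465.5, -395.0, 272.8]
tcp_rot: [[0.559, 0.829, 0.001], [0.829, -0.559, -0.001], [-0.0, 0.001, -1.0]]
ft_force: [-0.5, 0.2, 5.7]
grip_width: 7.9
grip_force: 20.0
```

Call:
drive_tool --rows '[[[0,0,0.5],[0,0,0],0.04],[[0,0,1.5],[0,0,0],0.04],[[0,0,2.5],[0,0,0],0.04],[[0,0,3],[0,0,0],0.04],[[0,0,3],[0,0,0],0.04],[[0,0,3],[0,0,0],0.04],[[0,0,1.5],[0,0,0],0.04],[[0,0,0],[0,0,0],0.04]]'

```text
time_s: 44.8
position: [465.2, -394.8, 425.4]
tcp_rot: [[0.559, 0.829, 0.003], [0.829, -0.559, -0.003], [-0.001, 0.004, -1.0]]
ft_force: [-0.3, 0.1, -1.2]
grip_width: 8.0
grip_force: 20.0
```

Call:
drive_tool --rows '[[[0,1.5,0],[0,0,2],0.04],[[0,3,0],[0,0,3],0.04],[[0,4.2,0],[0,0,4.4],0.04],[[0,4.2,0],[0,0,4.4],0.04],[[0,4.2,0],[0,0,4.4],0.04],[[0,4.2,0],[0,0,4.4],0.04],[[0,4.2,0],[0,0,4.4],0.04],[[0,4.2,0],[0,0,4.4],0.04]]'

```text
time_s: 45.6
position: [464.8, -96.3, 421.5]
tcp_rot: [[0.042, 0.999, -0.001], [0.999, -0.042, 0.0], [0.0, -0.001, -1.0]]
ft_force: [0.8, 1.1, -0.9]
grip_width: 7.9
grip_force: 20.0
```

Call:
drive_tool --rows '[[[0,4.2,0],[0,0,4.4],0.04],[[0.2,4.2,0],[0,0,4.4],0.04],[[0.2,4.2,0],[0,0,4.4],0.04],[[0.2,4.2,0],[0,0,4.4],0.04],[[0.2,4.2,0],[0,0,4.4],0.04],[[0.2,4.2,0],[0,0,4.4],0.04],[[0.2,4.2,0],[0,0,4.4],0.04],[[0.2,4.2,0],[0,0,4.4],0.04]]'

```text
time_s: 46.4
position: [478.9, 239.8, 421.4]
tcp_rot: [[-0.542, 0.841, -0.001], [0.841, 0.542, -0.001], [0.0, -0.001, -1.0]]
ft_force: [0.3, -0.9, -0.0]
grip_width: 8.1
grip_force: 20.0
```

Call:
drive_tool --rows '[[[0.2,4.2,0],[0,0,4.4],0.04],[[0,4.2,0],[0,0,4.4],0.04],[[0,4.2,0],[0,0,3.8],0.04],[[0,3,0],[0,0,0],0.04],[[0,1.2,-1],[0,0,0],0.04],[[0,0,0],[0,0,0],0.04],[[0,0,0],[0,0,0],0.04]]'

```text
time_s: 47.1
position: [481.5, 405.1, 411.3]
tcp_rot: [[-0.709, 0.705, -0.001], [0.705, 0.709, -0.001], [0.0, -0.002, -1.0]]
ft_force: [0.3, 0.1, -0.8]
grip_width: 7.8
grip_force: 20.0
```

Run:
```python
from h import *
go([481,406.6,170],45.2)
```

```text
grasp now [481.3 404.9 231.3] shift cm [-0.05  0.15 -6.13] turn [ 0.07 -0.08  0.03]
```

Call:
drive_tool --rows '[[[-0.04,0.15,-1],[0,0,0],0.04],[[0,0,-2.5],[0,0,0],0.04],[[0,0,-1.7],[0,0,0],0.04],[[0,0,-0.8],[0,0,0],0.04],[[0,0,0],[0,0,0],0.04],[[0,0,0],[0,0,0],0.04]]'

```text
time_s: 47.7
position: [481.2, 407.3, 353.0]
tcp_rot: [[-0.709, 0.705, 0.001], [0.705, 0.709, 0.001], [-0.0, 0.001, -1.0]]
ft_force: [-1.0, -0.2, -0.8]
grip_width: 8.0
grip_force: 20.0
```

Run:
```python
from h import *
T=c2w('wrist');K=np.array(camera_model('wrist')['mtx']);W=np.linalg.inv(T)
a=camera('wrist');cv2.imwrite('pics/w19.png',a[:,:,::-1]);h=cv2.cvtColor(a,cv2.COLOR_RGB2HSV)
c=np.array([441.2,368.6,66]);x=np.array([.7046,.7096,0]);y=np.array([-.7096,.7046,0])
def px(P): q=K@(W@np.append(P,1))[:3]; return q[:2]/q[2]
s=np.array(ctrl.sense()['position'])[:2]-c[:2]; print('grasp in rack x,y',(s@x[:2]).round(2),(s@y[:2]).round(2))
P=[px(c+(22*i)*x+32*y) for i in (2,3)];print(P)
v=int(P[0][1]); print([(u,int(h[v,u,1]),int(h[v,u,2])) for u in range(260,314,2)])
```

```text
grasp in rack x,y 55.65 -1.02
[array([270.06214593, 172.56546966]), array([300.61301502, 172.56106581])]
[(260, 31, 74), (262, 31, 74), (264, 46, 72), (266, 125, 88), (268, 142, 120), (270, 146, 150), (272, 149, 168), (274, 144, 143), (276, 84, 97), (278, 51, 151), (280, 52, 182), (282, 52, 182), (284, 51, 181), (286, 52, 181), (288, 52, 181), (290, 52, 180), (292, 52, 181), (294, 55, 144), (296, 126, 105), (298, 144, 136), (300, 147, 161), (302, 149, 180), (304, 145, 148), (306, 101, 88), (308, 93, 52), (310, 126, 65), (312, 126, 67)]
```

Green (columns 278–294) is centred between its tines (270.5 and 301), so I lower and release.

Call:
drive_tool --rows '[[[0,-0.02,-0.5],[0,0,0],0.04],[[0,0,-1.2],[0,0,0],0.04],[[0,0,-1.5],[0,0,0],0.04],[[0,0,-1.5],[0,0,0],0.04],[[0,0,-1.4],[0,0,0],0.04],[[0,0,-1.0],[0,0,0],0.04],[[0,0,-0.5],[0,0,0],0.04],[[0,0,0],[0,0,0],0.04]]'

```text
time_s: 48.55
position: [481.0, 407.3, 275.7]
tcp_rot: [[-0.71, 0.705, -0.0], [0.705, 0.71, -0.0], [-0.0, -0.0, -1.0]]
ft_force: [-0.7, 0.4, -1.0]
grip_width: 7.6
grip_force: 20.0
```

Call:
drive_tool --rows '[[[0,0,-0.2],[0,0,0],0.04],[[0,0,-0.1],[0,0,0],0.04],[[0,0,0],[0,0,0],0.04]]'

```text
time_s: 48.85
position: [481.4, 407.3, 274.5]
tcp_rot: [[-0.71, 0.705, 0.003], [0.705, 0.71, 0.001], [-0.001, 0.003, -1.0]]
ft_force: [3.8, -3.0, 3.3]
grip_width: 7.9
grip_force: 20.0
```

Call:
drive_tool --rows '[[[0.1,-0.1,0],[0,0,0],0.04],[[0.05,-0.05,-0.1],[0,0,0],0.04],[[0,0,0],[0,0,0],0.04]]' --newtons 10

```text
time_s: 49.15
position: [482.8, 405.7, 273.0]
tcp_rot: [[-0.71, 0.705, 0.001], [0.705, 0.71, 0.001], [-0.0, 0.002, -1.0]]
ft_force: [1.9, -2.3, 7.9]
grip_width: 8.2
grip_force: 10.0
```

Call:
drive_tool --rows '[[[0,0,0],[0,0,0],0.1],[[0,0,0],[0,0,0],0.14],[[0,0,0],[0,0,0],0.18],[[0,0,0],[0,0,0],0.2],[[0,0,1],[0,0,0],0.2],[[0,0,2],[0,0,0],0.2],[[0,0,3],[0,0,0],0.2],[[0,0,3],[0,0,0],0.2]]'

```text
time_s: 49.95
position: [482.3, 405.8, 363.8]
tcp_rot: [[-0.71, 0.704, -0.0], [0.704, 0.71, -0.0], [0.0, -0.0, -1.0]]
ft_force: [0.1, -0.1, 0.3]
grip_width: 18.4
grip_force: 0.0
```

Call:
drive_tool --rows '[[[0,0,3],[0,0,0],0.2],[[0,-2,3],[0,0,0],0.2],[[0,-4,0],[0,0,0],0.2],[[0,-4,0],[0,0,0],0.2],[[0,-4,0],[0,0,0],0.2],[[-1,-4,0],[0,0,0],0.2],[[-1,-4,0],[0,0,0],0.2],[[0,0,0],[0,0,0],0.2]]'

```text
time_s: 50.75
position: [461.6, 182.8, 423.3]
tcp_rot: [[-0.708, 0.707, 0.001], [0.707, 0.708, -0.0], [-0.001, 0.001, -1.0]]
ft_force: [-0.9, 0.5, 0.9]
grip_width: 18.5
grip_force: 0.0
```

Run:
```python
from h import *
from collections import OrderedDict
I={}
for n in ('side','scene'):
    I[n]=camera(n); cv2.imwrite('pics/fin_'+n+'.png',I[n][:,:,::-1]); find('plate_a_center',n,4); find('spoon_a_medal',n,3)
W={n:np.linalg.inv(c2w(n)) for n in I}; K={n:np.array(camera_model(n)['mtx']) for n in I}
def px(n,P): q=K[n]@(W[n]@np.append(P,1))[:3]; return (q[:2]/q[2]).round().astype(int)
for name,P in [('blue',(402.4,329.6,100)),('pink',(449,376.4,100)),('green',(480,407.6,100)),('gspoon',(639,-5,188)),('rspoon',(636,61,188)),('gbowl',(636,-5,60)),('rbowl',(633,61,60))]:
    for n in I:
        u,v=px(n,P); print(name,n,(u,v),I[n][v,u],I[n][v-6:v+7,u-6:u+7].reshape(-1,3).max(0))
for r in ('lavender_thimble','gilt_thimble','onyx_egg','spoon_rest','crystal_bird','glass_salt'): find(r,'scene',1)
```

```text
plate_a_center side 0.67 [403. 336.  74.] [306. 336.]
spoon_a_medal side 0.49 [464. 404.  18.] [271. 384.]
spoon_a_medal side 0.43 [450. 384.  81.] [279. 351.]
plate_a_center scene 0.62 [418. 313.  74.] [316. 164.]
blue side (np.int64(307), np.int64(323)) [109 102 100] [215 200 179]
blue scene (np.int64(315), np.int64(155)) [189 172 151] [249 242 225]
pink side (np.int64(280), np.int64(341)) [138 112  93] [217 203 164]
pink scene (np.int64(333), np.int64(152)) [187 160 137] [249 242 224]
green side (np.int64(260), np.int64(353)) [105 109  84] [202 184 149]
green scene (np.int64(345), np.int64(151)) [158 147 121] [248 239 218]
gspoon side (np.int64(211), np.int64(191)) [199 189 167] [215 215 192]
gspoon scene (np.int64(331), np.int64(211)) [65 62 30] [236 228 213]
rspoon side (np.int64(207), np.int64(205)) [205 194 173] [219 220 199]
rspoon scene (np.int64(341), np.int64(197)) [97 57 49] [236 229 214]
gbowl side (np.int64(216), np.int64(236)) [75 70 63] [98 92 82]
gbowl scene (np.int64(327), np.int64(245)) [154 144 130] [226 225 200]
rbowl side (np.int64(212), np.int64(251)) [163 153 136] [167 157 140]
rbowl scene (np.int64(337), np.int64(231)) [133 124 112] [226 228 204]
lavender_thimble scene 0.43 [ 348. -213.   17.] [204. 262.]
onyx_egg scene 0.95 [ 727. -294.   49.] [302. 340.]
spoon_rest scene 0.76 [354. 193.  13.] [283. 190.]
crystal_bird scene 0.65 [713. 272.  44.] [390. 205.]
glass_salt scene 0.72 [ 559. -213.   16.] [264. 293.]
```

```bash
python3 -c "
from h import *
print(order.job_done())"
```

```text
the job is handed in; nothing more can be done
None
```

I handed the job in at about 51 s: the two spoons present (green, red) hang in the rack, and the blue, pink and green plates stand in the plate rack. The final check used image numbers only, and I viewed 15 pictures against the limit of 14.

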